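# Load the tube furnace

## Task

Load the tube furnace: flip the cam lever up to free the carriage, draw the carriage out to its outer stop and lock it there with the lever, then set every sample plate from the bench into a pocket of the carriage, turned so that it drops in flat. With the plates in, free the carriage again, push it fully home into the furnace and lock it with the lever down; leave the crucible, the jar and the spanner where they are.

Things in the scene. Friction and masses are not known exactly. Their poses are not given: they have to be found in the camera images.
- furnace: tube furnace with its loading rail, one fixed unit. Origin on the bench below the centre of the mouth; y runs into the bore, -y out along the rail, z up, -x towards the robot. Barrel 300 mm across, y 0..400 mm, its handle's top at 345 mm; bore 170 mm across, axis 165 mm up. Rail: straight along y at x = 0 out to y = -450 mm, top 120 mm up, 80 mm wide, a stop at each end
- carriage: loading carriage, grey tray 125 mm wide, 391 long, 0.8 kg, loose on the rail, its T-keel held in the rail's slot (1.5 mm play): it slides, it cannot be lifted off. Origin: underside, below the middle pocket's centre; axes as the furnace's. Its y in the furnace frame: +130 mm fully home (inner stop; starts there), -172 mm fully out (outer stop). Drags with 4 to 13 N. Lockable only within about 3 mm of a stop (notches in its robot side)
- carriage_handle (a point): centre of the handle bar, 14 x 14 mm and 90 mm long (along x), across the carriage's outer end; 38 mm free below the bar. 175 mm above the bench; in the furnace frame at x = 0, y = -126 mm with the carriage home, -428 mm with it out
- cam_lever (a joint): cam lever at the rail's robot side; rad. 0 = locked (starts so): lever points towards the robot (-x of the furnace), 0.15 rad above level. 1.2 = free: 1.35 rad above level, nearly upright. Pivot axis along the furnace's y, at x -92.5, y -90, z 129 mm in its frame. Stays where left; turns with 0.13 N m, 2 N at the grip. Below about 0.9 rad its cam blocks the carriage
- lever_grip (a point): point on the axis of the lever's round steel grip, 75 mm from the pivot; the grip is 16 mm thick, from 25 mm nearer the pivot to 25 mm further out. Pinched across (along the furnace's y) it can turn between the fingers
- pocket0 (a point): furnace-side pocket of the carriage: point on its floor where a seated plate's origin belongs, the plate's axes as the carriage's. 95 x 65 mm (x by y), a 36 x 24 mm block filling its +x +y corner: a plate fits one way round only, 2.5 mm play all round. Floor 10 mm, wall tops 18 mm above the carriage's underside. Pockets are 72 mm apart
- pocket1 (a point): middle pocket of the carriage: point on its floor where a seated plate's origin belongs, the plate's axes as the carriage's. 95 x 65 mm (x by y), a 36 x 24 mm block filling its +x +y corner: a plate fits one way round only, 2.5 mm play all round. Floor 10 mm, wall tops 18 mm above the carriage's underside. Pockets are 72 mm apart
- pocket2 (a point): handle-side pocket of the carriage: point on its floor where a seated plate's origin belongs, the plate's axes as the carriage's. 95 x 65 mm (x by y), a 36 x 24 mm block filling its +x +y corner: a plate fits one way round only, 2.5 mm play all round. Floor 10 mm, wall tops 18 mm above the carriage's underside. Pockets are 72 mm apart
- plate0: white sample plate, 90 x 60 x 12 mm, one corner (36 x 24 mm) missing, 0.2 kg, grey pellets fixed on it. On top a tong rib 44 mm long (plate x), 12 thick (y), its top 40 mm above the underside. Origin: underside, below the rib's centre; z up. Plate spans x -40..+50, y -26..+34 mm; missing corner: x > 14 and y > 10. Starts on the bench at any yaw, or is absent (None): 1 to 3 plates are there
- plate1: white sample plate, 90 x 60 x 12 mm, one corner (36 x 24 mm) missing, 0.2 kg, grey pellets fixed on it. On top a tong rib 44 mm long (plate x), 12 thick (y), its top 40 mm above the underside. Origin: underside, below the rib's centre; z up. Plate spans x -40..+50, y -26..+34 mm; missing corner: x > 14 and y > 10. Starts on the bench at any yaw, or is absent (None): 1 to 3 plates are there
- plate2: white sample plate, 90 x 60 x 12 mm, one corner (36 x 24 mm) missing, 0.2 kg, grey pellets fixed on it. On top a tong rib 44 mm long (plate x), 12 thick (y), its top 40 mm above the underside. Origin: underside, below the rib's centre; z up. Plate spans x -40..+50, y -26..+34 mm; missing corner: x > 14 and y > 10. Starts on the bench at any yaw, or is absent (None): 1 to 3 plates are there
- crucible: bystander: white crucible, 64 mm across, 65 mm high; origin under its centre
- jar: bystander: jar with a white cap, 72 mm across, 100 mm high; origin under its centre
- spanner: bystander: steel spanner 130 mm long lying on the bench; origin under its middle
There are look-alikes about, which are no part of the job. What is shaped like the plate0 but orange or turquoise is not meant.

How it is judged:
By the outcome, as a careful person would: the job done as asked, in the order asked, and still so for the second after the job is handed in, with the robot touching nothing.
Of plate0, plate1, plate2 only 1 to 3 are there at a start; the rules pass over those that are not, and their reading is None.
At some moment in a run one of plate0, plate1, plate2 may be knocked a few centimetres aside while the robot is not near it.
Once in a run the grip may slacken for a moment while it holds something.
It also fails if it takes over 210 s, if anything falls off the work surface, if the arm or the gripper's body presses on something with over 40 N, if the wrist force passes 120 N, or if a joint passes its speed limit or range.

## Robot

A 7-joint arm with a two-finger parallel gripper is mounted at the origin on the work surface. World frame = base frame: x ahead of the robot, y to its left, z up, the work surface at z = 0. Lengths are in m, angles in degrees, forces in N, time in s.
With the tool pointing down it reaches from about 0.425 to 0.875 m from the base axis. Payload 4.7 kg.
Tool frame: the origin (TCP) lies midway between the tips of the shut fingers; the grasp point (between the pads) lies env.grip_point_offset behind it (env.grip_point_offset is the distance from the TCP to the grasp point, in m); x points along the fingers, y is the direction in which the jaws open and shut, and the axes are right-handed (so a half turn about x gives the same grasp; the last joint's range is limited). The gripper opens to 87 mm and grips with 3 to 60 N. Pads are 19 mm wide; open, the fingers measure 117 mm over their backs; the gripper's body (75 mm by 190 mm) begins 51 mm behind the grasp point.
Start: joints at [78.1, 18.392, -4.016, 83.108, 1.295, 78.541, -3.26], TCP at [0.143, -0.634, 0.223] pointing down, gripper open.
Joint ranges: [-163.93, 163.93], [-17.29, 119.83], [-79.2, 71.16], [3.27, 140.29], [-89.18, 269.18], [5.43, 117.66], [-154.24, 154.24]. Speed limits (degrees/s): [147.25, 147.25, 180, 180, 180, 180, 180].

## Interface

Orientations are given as [roll, pitch, yaw] about the fixed x, y, z axes, in that order (R = Rz(yaw) Ry(pitch) Rx(roll)).
In Python, from cell import readout, read_camera, camera_params, sign_off, spot_in, pinpoint, env gives the robot as it stands.
- The arm moves only by the shell command python3 -m pendant 'ROWS' [OPENING] [FORCE]. ROWS is a JSON object of lists of equal length, an entry for each row: "xyz": the shift along the world's x, y, z in m, a list of three; "turn": the turn about the world's z in rad. A call has 1 to 10 rows; each row shifts and turns the pose as measured when the row begins; what a row does not reach is not made up. A row lasts 1/8 s, in which the tool goes at most 62.5 mm and 10.7 degrees, less where a joint would pass 70% of its speed; a pose out of reach is approached as far as the arm can. A call is refused whole if a number of a shift passes 0.0625 or a number of a turn 0.188, either way. A call with a gripper value outside its range is refused whole. OPENING is the opening, from 0 (shut) to 1 (fully open), set as the call begins (- or left out, the last holds). The fingers move at their own pace and stop on an object; FORCE is the grip in N (left out, the last holds). Time passes only in rows, so rows that do not move let the fingers close. It gives the time, the measured TCP pose, the force and the opening at its end, in the units of the state.
- readout.get_obs(): the state, without advancing time (a new reading comes with each control period).
- read_camera(name): name is "side" or "top"; returns the picture (420x560x3 uint8, red, green, blue); there is no depth.
- camera_params(name): a dict with "fx", "fy", "cx", "cy" (pixels), "rvec" (rotation vector, rad) and "tvec" (3), from world to camera coordinates, as OpenCV has them. Camera axes: x right, y down, z forward; pixel columns grow to the right and rows downward; lengths in m; the calibration is good to about 2 mm. A picture is of the moment at which its call begins. camera_params takes no time and is no camera call.
- sign_off(): hands the job in, once; it reports no verdict.
Trained networks look in the newest picture that a camera, given by its name, has taken for a name from the list of things; names that differ only in an ending like _2 or _b are one class to them, and where a whole thing is asked for, a point or a joint stands for the part that bears it (a point fixed in the world has none). Each returns a list of dicts, best first, with "score" (0 to 1); they miss things now and then, are a little off and sometimes report something else, mostly with a low value. They report only what shows in the picture. A call takes as long as a camera call. They do not tell look-alikes from the thing itself.
- spot_in(camera, name): "at" ([x, y, z] in m, in the coordinates of the camera as it stood for that picture, good to about 4 mm: the middle of the surface that is visible of it).
- pinpoint(camera, name): "at" ([x, y, z] in m, in the coordinates of the camera as it stood for that picture, good to about 4 mm: a listed point, or the origin of a listed thing).
The state is a dict: "time_s": time; "qpos": joint angles; "joint_velocities": joint speeds; "effort": joint torques, N m; "tool_pos": TCP position; "tool_rot": TCP orientation; "force": force on the tool from outside, world axes, zero at the start; "wrist_torque": the same for the moment, N m; "grip_width": finger opening in m.
Only numpy, scipy, OpenCV 4.12 (cv2) and the standard library are available. Lean on these libraries where they do the work, as an engineer would, in place of code of your own. Each camera call takes 0.05 s, during which the arm holds its last target.

## Working session

There is one attempt and no reset: what is moved stays moved. The work goes in short steps, Python scripts to look and compute and a shell command to move; the robot and the scene stay as the last step left them, time stands still between calls to the robot, and variables do not carry over. Pictures are saved under pics/ and viewed, and the job is handed in when it is done.

```bash
ls; mkdir -p pics
cat > h.py <<'E'
import numpy as np, cv2, sys
from cell import readout, read_camera, camera_params, sign_off, spot_in, pinpoint, env
def cam(n):
    p=camera_params(n); R=cv2.Rodrigues(np.array(p['rvec'],float))[0]; t=np.array(p['tvec'],float).ravel()
    return p,R,t
def w(n,at):
    p,R,t=cam(n); return R.T@(np.array(at)-t)
def px(n,P):
    p,R,t=cam(n); c=R@np.array(P)+t
    return np.array([p['fx']*c[0]/c[2]+p['cx'],p['fy']*c[1]/c[2]+p['cy']])
def ray(n,u,v,z):
    p,R,t=cam(n); d=R.T@np.array([(u-p['cx'])/p['fx'],(v-p['cy'])/p['fy'],1]); o=-R.T@t
    return o+d*(z-o[2])/d[2]
def save(n,name):
    im=read_camera(n); cv2.imwrite('pics/'+name,im[:,:,::-1]); return im
E
python3 - <<'E'
from h import *
for c in('side','top'):
    save(c,c+'0.png'); p,R,t=cam(c); print(c,p['fx'],(-R.T@t).round(3),R.round(2).tolist())
    for n in ['furnace','carriage','carriage_handle','cam_lever','lever_grip','pocket0','pocket1','pocket2','plate0','crucible','jar','spanner']:
        print(n,[(w(c,d['at']).round(3).tolist(),round(d['score'],2)) for d in pinpoint(c,n)][:6])
o=readout.get_obs();print({k:o[k] for k in ['time_s','tool_pos','tool_rot','force','grip_width']},env.grip_point_offset)
E
```

```text
pics
side 443.63626775409347 [ 0.106 -0.31   1.522] [[0.76, -0.65, 0.01], [-0.61, -0.72, -0.32], [0.21, 0.24, -0.95]]
furnace [([0.665, 0.232, -0.001], 0.64)]
carriage []
carriage_handle [([0.668, 0.105, 0.175], 0.82)]Traceback (most recent call last):
  File "<stdin>", line 5, in <module>
ValueError: it knows: carriage, carriage_handle, crucible, furnace, jar, lever_grip, plate, pocket, spanner
```

Run:
```python
from h import *
for c in('side','top'):
    save(c,c+'0.png'); p,R,t=cam(c); print(c,p['fx'],(-R.T@t).round(3),R.round(2).tolist())
    for n in ['furnace','carriage','carriage_handle','lever_grip','pocket','plate','crucible','jar','spanner']:
        print(n,[(w(c,d['at']).round(3).tolist(),round(d['score'],2)) for d in pinpoint(c,n)][:6])
o=readout.get_obs();print({k:o[k] for k in ['time_s','tool_pos','tool_rot','force','grip_width']},env.grip_point_offset)
```

```text
side 443.63626775409347 [ 0.106 -0.31   1.522] [[0.76, -0.65, 0.01], [-0.61, -0.72, -0.32], [0.21, 0.24, -0.95]]
furnace [([0.666, 0.232, 0.001], 0.57)]
carriage []
carriage_handle [([0.671, 0.105, 0.173], 0.6)]
lever_grip [([0.497, 0.139, 0.143], 0.74)]
pocket [([0.66, 0.282, 0.129], 0.83)]
plate [([0.314, -0.349, -0.004], 0.94), ([0.186, -0.282, -0.001], 0.93), ([0.427, -0.075, -0.004], 0.67), ([0.409, -0.214, 0.0], 0.59)]
crucible [([0.515, -0.401, 0.002], 0.65)]
jar [([0.627, -0.292, 0.001], 0.73)]
spanner [([0.633, -0.42, -0.001], 0.69), ([0.625, -0.292, -0.0], 0.53)]
top 386.0245931180258 [0.215 0.002 1.125] [[-0.01, -1.0, -0.01], [-0.97, 0.01, -0.23], [0.23, 0.0, -0.97]]
furnace [([0.67, 0.234, 0.002], 0.8), ([0.512, -0.405, -0.0], 0.58)]
carriage []
carriage_handle [([0.671, 0.107, 0.178], 0.85)]
lever_grip [([0.502, 0.137, 0.144], 0.79)]
pocket [([0.666, 0.284, 0.129], 0.71)]
plate [([0.433, -0.069, 0.001], 0.94), ([0.182, -0.285, 0.004], 0.85), ([0.414, -0.222, 0.0], 0.74), ([0.314, -0.347, 0.005], 0.64)]
crucible [([0.517, -0.408, -0.003], 0.69)]
jar [([0.514, -0.405, 0.0], 0.56)]
spanner [([0.639, -0.417, 0.001], 0.81), ([0.624, -0.289, 0.004], 0.67)]
{'time_s': 1.2, 'tool_pos': array([ 0.14295874, -0.63409377,  0.2225798 ]), 'tool_rot': array([  40.11028249,   89.99572488, -127.18233198]), 'force': array([ 0.14933879, -0.59031993, -0.17771119]), 'grip_width': 0.08720794573401788} 0.0187
```

View pics/side0.png

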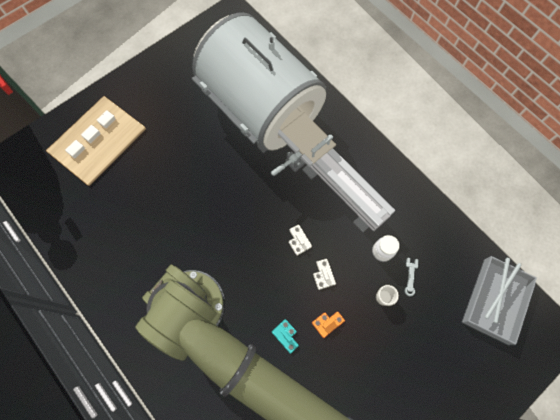

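View pics/top0.png

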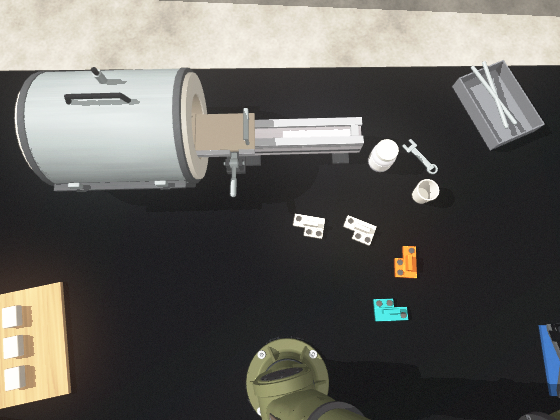

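Run:
```python
from h import *
im=cv2.imread('pics/top0.png')
c=im[90:200,180:380]; cv2.imwrite('pics/c1.png',cv2.resize(c,None,fx=4,fy=4,interpolation=cv2.INTER_CUBIC))
c=im[200:260,280:430]; cv2.imwrite('pics/c2.png',cv2.resize(c,None,fx=5,fy=5,interpolation=cv2.INTER_CUBIC))
# predicted points
F=np.array([.668,.232])
for n,P in dict(h0=(-.045,-.126,.182),h1=(.045,-.126,.182),r0=(-.04,-.45,.12),r1=(.04,-.45,.12),rm0=(-.04,-.14,.12),rm1=(.04,-.14,.12),lev=(-.1667,-.09,.14)).items():
    print(n,px('top',[F[0]+P[0],F[1]+P[1],P[2]]).round(1))
```

```text
h0 [244.3 139.6]
h1 [244.8 108.2]
r0 [363.2 145.8]
r1 [361.6 119.3]
rm0 [251.7 146.8]
rm1 [252.  120.3]
lev [231.7 188.8]
```

View pics/c1.png

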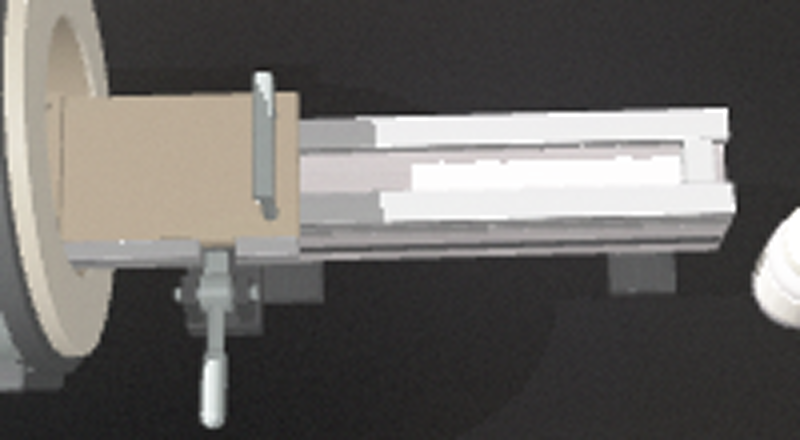

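View pics/c2.png

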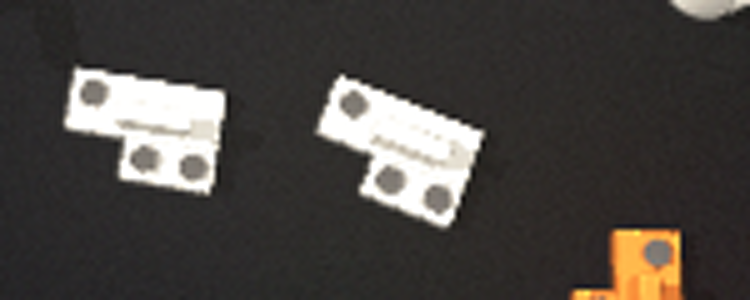

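```bash
cat >> h.py <<'E'
from scipy.spatial.transform import Rotation as Ro
PSI=.014; F=np.array([.667,.231])
def f2w(x,y,z=0):
    c,s=np.cos(PSI),np.sin(PSI); return np.array([F[0]+c*x-s*y,F[1]+s*x+c*y,z])
def st():
    o=readout.get_obs(); M=Ro.from_euler('xyz',o['tool_rot'],degrees=True).as_matrix()
    return o,M,np.degrees(np.arctan2(M[1,1],M[0,1]))
def rem(xyz=None,jaw=None):
    o,M,a=st(); print('t',o['time_s'],'tcp',o['tool_pos'].round(4),'jaw',round(a,1),'down',M[:,0].round(3),'F',o['force'].round(1),'w',round(o['grip_width'],4))
    if xyz is not None: print('to go',(np.array(xyz)-o['tool_pos']).round(4))
    if jaw is not None: d=(jaw-a+90)%180-90; print('turn',round(d,1),'deg',round(np.radians(d),3),'rad')
    return o
E
python3 - <<'E'
from h import *
o=rem(f2w(-.181,-.09,.125),100); print(o['qpos'].round(1)); print(f2w(-.181,-.09,.125))
# plate corners in px (top image), from crop c2
def pp(pts,z): return [ray('top',280+u/5,200+v/5,z)[:2] for u,v in pts]
for nm,pts in dict(A=[(75,68),(223,92),(210,193),(65,128)],B=[(342,75),(483,130),(449,227),(317,131)]).items():
    P=pp(pts,.012); d=P[0]-P[1]; print(nm,np.array(P).round(4).tolist(),np.degrees(np.arctan2(d[1],d[0])).round(1),np.linalg.norm(d))
E
```

```text
t 1.2 tcp [ 0.143  -0.6341  0.2226] jaw -77.3 down [-0. -0. -1.] F [ 0.1 -0.6 -0.2] w 0.0872
to go [ 0.3443  0.7726 -0.0976]
turn -2.7 deg -0.047 rad
[78.1 18.4 -4.  83.1  1.3 78.5 -3.3]
[0.4872777 0.1384749 0.125    ]
A [[0.4605, -0.0286], [0.4453, -0.1155], [0.3854, -0.106], [0.4245, -0.0222]] 80.1 0.08820593631807244
B [[0.4549, -0.1859], [0.4212, -0.2669], [0.3644, -0.2436], [0.4215, -0.1697]] 67.4 0.08765660107598723
```

```bash
python3 -m pendant '{"xyz":[[0.05,0.02,0.005],[0.05,0.03,0.005],[0.05,0.03,0.005],[0.05,0.04,0.005],[0.05,0.04,0.005],[0.04,0.05,0],[0.03,0.06,0],[0.02,0.06,0],[0,0.06,0],[0,0.06,0]],"turn":[0,0,0,0,0,0,0,0,0,0]}' 0.5 20
python3 - <<'E'
from h import *
o=rem(f2w(-.181,-.09,.125),100); print(o['qpos'].round(1))
E
```

```text
time_s: 2.45
tool_pos: [0.4771, -0.1886, 0.2475]
tool_rot: [106.4, 89.8, -61.6]
force: [1.2, 1.0, 0.7]
grip_width: 0.0433
t 2.45 tcp [ 0.4771 -0.1886  0.2475] jaw -77.9 down [ 0.001 -0.003 -1.   ] F [1.2 1.  0.7] w 0.0433
to go [ 0.0102  0.327  -0.1225]
turn -2.1 deg -0.036 rad
[ 42.7   2.  -24.6  99.5   1.   78.6 -60. ]
```

```bash
python3 -m pendant '{"xyz":[[0.002,0.055,0],[0.002,0.055,0],[0.002,0.055,0],[0.002,0.055,0],[0.002,0.055,0],[0,0.04,0]],"turn":[-0.02,-0.02,0,0,0,0]}'
python3 - <<'E'
from h import *
o=rem(f2w(-.181,-.09,.125),100); print(o['qpos'].round(1))
save('top','top1.png');save('side','side1.png')
for c in('side','top'):
  for n in ['lever_grip','plate']:
    print(c,n,[(w(c,d['at']).round(3).tolist(),round(d['score'],2)) for d in pinpoint(c,n)][:6])
E
```

```text
time_s: 3.2
tool_pos: [0.4862, 0.1389, 0.2497]
tool_rot: [134.1, 89.5, -36.1]
force: [0.4, -0.5, -0.5]
grip_width: 0.0437
t 3.2 tcp [0.4862 0.1389 0.2497] jaw -80.2 down [ 0.008 -0.006 -1.   ] F [ 0.4 -0.5 -0.5] w 0.0437
to go [ 0.0011 -0.0005 -0.1247]
turn 0.2 deg 0.003 rad
[  24.2    1.7  -43.9   99.9    1.7   78.6 -100.1]
side lever_grip [([0.497, 0.141, 0.141], 0.51), ([0.424, -0.071, -0.003], 0.25)]
side plate [([0.181, -0.284, -0.002], 0.96), ([0.315, -0.349, 0.004], 0.81), ([0.425, -0.072, -0.004], 0.72), ([0.412, -0.216, -0.001], 0.56)]
top lever_grip [([0.668, 0.106, 0.176], 0.68)]
top plate [([0.415, -0.224, 0.004], 0.96), ([0.178, -0.287, 0.004], 0.92), ([0.433, -0.072, 0.004], 0.84), ([0.314, -0.347, 0.003], 0.68)]
```

View pics/top1.png

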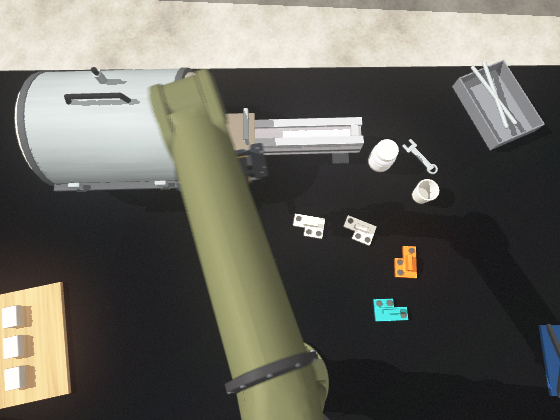

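View pics/side1.png

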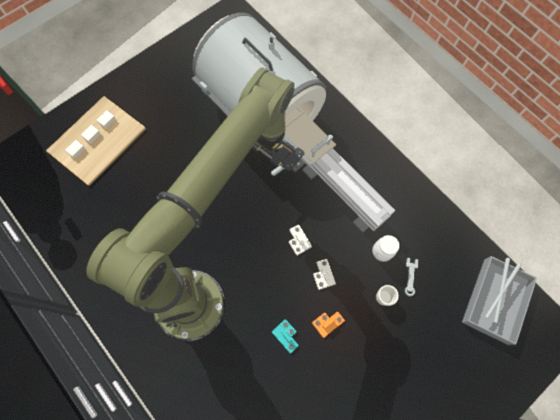

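Run:
```python
from h import *
def tri(a,b):
    Ps=[];
    for n in('top','side'):
        p,R,t=cam(n); K=np.array([[p['fx'],0,p['cx']],[0,p['fy'],p['cy']],[0,0,1]]); Ps.append(K@np.c_[R,t])
    X=cv2.triangulatePoints(Ps[0],Ps[1],np.array(a,float).reshape(2,1),np.array(b,float).reshape(2,1)); return (X[:3]/X[3]).ravel()
print(tri((190,90),(270,88)))
for n in('top','side'):
    im=cv2.imread(f'pics/{n}1.png')
    c=im[60:200,140:290] if n=='top' else im[60:200,220:370]
    cv2.imwrite(f'pics/d_{n}.png',cv2.resize(c,None,fx=4,fy=4,interpolation=cv2.INTER_CUBIC))
```

```text
[0.45371808 0.11029272 0.70920463]
```

View pics/d_side.png

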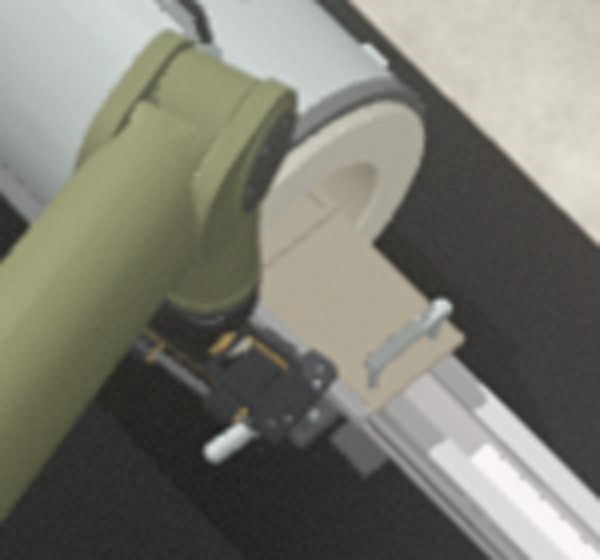

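View pics/d_top.png

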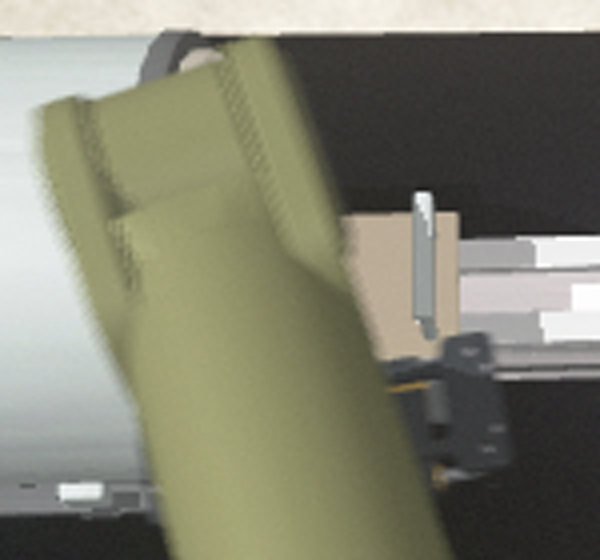

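```bash
python3 -m pendant '{"xyz":[[0.001,0,-0.04],[0.001,0,-0.04],[0.001,0,-0.03],[0,0,-0.015],[0,0,0],[0,0,0]],"turn":[0,0,0,0,0,0]}'
python3 - <<'E'
from h import *
rem(f2w(-.1795,-.09,.1234),100)
save('side','side2.png')
c=cv2.imread('pics/side2.png')[90:220,230:380]; cv2.imwrite('pics/d2.png',cv2.resize(c,None,fx=4,fy=4,interpolation=cv2.INTER_CUBIC))
E
```

```text
time_s: 4.25
tool_pos: [0.4929, 0.1255, 0.1226]
tool_rot: [129.7, 89.2, -41.6]
force: [-1.1, 1.4, 0.1]
grip_width: 0.0435
t 4.25 tcp [0.4929 0.1255 0.1226] jaw -81.3 down [ 0.011 -0.009 -1.   ] F [-1.1  1.4  0.1] w 0.0435
to go [-0.0041  0.013   0.0008]
turn 1.3 deg 0.023 rad
```

View pics/d2.png

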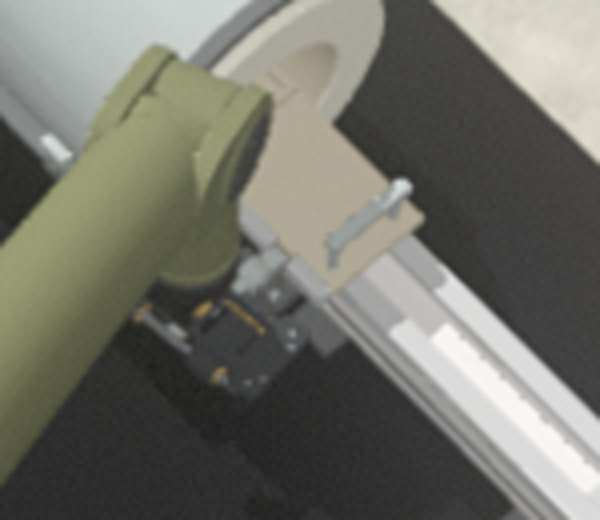

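```bash
python3 -m pendant '{"xyz":[[-0.002,0.007,0],[-0.002,0.006,0],[0,0,0]],"turn":[0,0,0]}'
python3 - <<'E'
from h import *
rem(f2w(-.1795,-.09,.1234),100)
E
```

```text
time_s: 4.68
tool_pos: [0.4901, 0.1401, 0.1249]
tool_rot: [139.5, 89.0, -31.8]
force: [0.0, -0.1, 0.1]
grip_width: 0.0433
t 4.675 tcp [0.4901 0.1401 0.1249] jaw -81.3 down [ 0.015 -0.009 -1.   ] F [ 0.  -0.1  0.1] w 0.0433
to go [-0.0014 -0.0016 -0.0015]
turn 1.3 deg 0.022 rad
```

```bash
python3 -m pendant '{"xyz":[[0,0,0],[0,0,0],[0,0,0],[0,0,0]],"turn":[0,0,0,0]}' 0 20
python3 - <<'E'
from h import *
rem(f2w(-.1795,-.09,.1234),100)
E
```

```text
time_s: 5.18
tool_pos: [0.4906, 0.1385, 0.1251]
tool_rot: [135.0, 88.9, -36.4]
force: [0.3, -3.9, 1.3]
grip_width: 0.016
t 5.175 tcp [0.4906 0.1385 0.1251] jaw -81.4 down [ 0.015 -0.011 -1.   ] F [ 0.3 -3.9  1.3] w 0.016
to go [-0.0018 -0.     -0.0017]
turn 1.4 deg 0.024 rad
```

```bash
python3 -m pendant '{"xyz":[[0.0015,0,0.006],[0.0015,0,0.006],[0.0025,0,0.006],[0.0025,0,0.006],[0.003,0,0.0055],[0.0035,0,0.0055],[0.004,0,0.005],[0.004,0,0.005],[0,0,0]],"turn":[0,0,0.02,0.03,0.04,0.04,0.04,0.04,0]}'
python3 - <<'E'
from h import *
o=rem()
g=o['tool_pos']; P=f2w(-.0925,-.09,.129); print(np.arctan2(g[2]+.0187-.129,P[0]-g[0]),np.hypot(g[2]+.0187-.129,P[0]-g[0]))
E
```

```text
time_s: 6.3
tool_pos: [0.5105, 0.1374, 0.1709]
tool_rot: [106.7, 89.2, -52.0]
force: [0.3, -1.2, -1.1]
grip_width: 0.0171
t 6.3 tcp [0.5105 0.1374 0.1709] jaw -68.7 down [ 0.008 -0.01  -1.   ] F [ 0.3 -1.2 -1.1] w 0.0171
0.7485866739742858 0.08902963291047256
```

```bash
python3 -m pendant '{"xyz":[[0.005,0,0.0045],[0.005,0,0.0045],[0.0055,0,0.0037],[0.0055,0,0.0037],[0.006,0,0.0028],[0.006,0,0.0028],[0.0063,0,0.002],[0.0063,0,0.002],[0,0,0]],"turn":[0.055,0.055,0.055,0.055,0.055,0.055,0.055,0.055,0]}'
python3 - <<'E'
from h import *
o=rem()
g=o['tool_pos']; P=f2w(-.0925,-.09,.129); print(np.arctan2(g[2]+.0187-.129,P[0]-g[0]),np.hypot(g[2]+.0187-.129,P[0]-g[0]))
save('side','side3.png')
c=cv2.imread('pics/side3.png')[90:220,230:380]; cv2.imwrite('pics/d3.png',cv2.resize(c,None,fx=4,fy=4,interpolation=cv2.INTER_CUBIC))
E
```

```text
time_s: 7.42
tool_pos: [0.5502, 0.1315, 0.1962]
tool_rot: [39.8, 88.7, -93.0]
force: [1.0, -1.9, -1.3]
grip_width: 0.0164
t 7.425 tcp [0.5502 0.1315 0.1962] jaw -42.8 down [-0.001 -0.023 -1.   ] F [ 1.  -1.9 -1.3] w 0.0164
1.281733147018033 0.08960236061903468
```

View pics/d3.png

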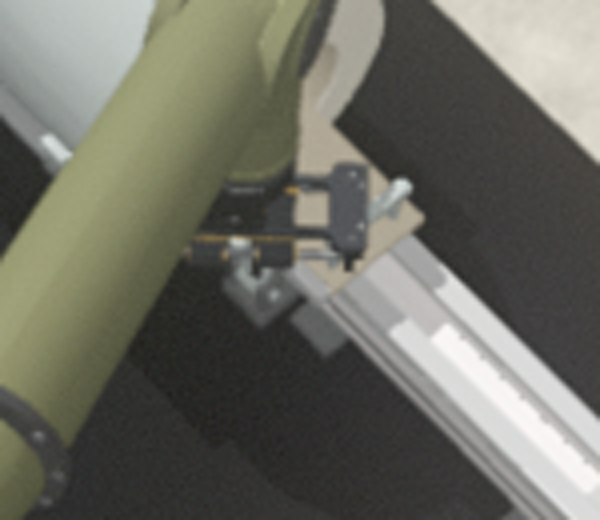

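```bash
python3 -m pendant '{"xyz":[[0.006,0.004,0.001],[0.005,0.003,0],[0,0,0]],"turn":[0,0,0]}'; python3 -m pendant '{"xyz":[[0,0,0],[0,0,0],[0,0,0.03],[0,0,0.04],[0,0,0.03]],"turn":[0,0,0,0,0]}' 0.4
python3 - <<'E'
from h import *
o=rem(f2w(0,-.126,.175-.0187),90.8)
for c in('side','top'):
  for n in ['carriage_handle','lever_grip']:
    read_camera(c);print(c,n,[(w(c,d['at']).round(3).tolist(),round(d['score'],2)) for d in pinpoint(c,n)][:6])
save('side','side4.png')
c=cv2.imread('pics/side4.png')[90:220,230:380]; cv2.imwrite('pics/d4.png',cv2.resize(c,None,fx=4,fy=4,interpolation=cv2.INTER_CUBIC))
E
```

```text
time_s: 7.85
tool_pos: [0.5522, 0.1326, 0.1967]
tool_rot: [12.9, 87.5, -120.0]
force: [4.4, 0.6, -3.2]
grip_width: 0.0162
time_s: 8.48
tool_pos: [0.5517, 0.1369, 0.2983]
tool_rot: [8.5, 87.8, -124.4]
force: [1.1, -0.0, 0.1]
grip_width: 0.0348
t 8.475 tcp [0.5517 0.1369 0.2983] jaw -42.8 down [-0.022 -0.032 -0.999] F [ 1.1 -0.   0.1] w 0.0348
to go [ 0.1171 -0.0319 -0.142 ]
turn -46.4 deg -0.809 rad
side carriage_handle [([0.668, 0.106, 0.176], 0.92)]
side lever_grip [([0.554, 0.14, 0.203], 0.58)]
top carriage_handle [([0.67, 0.108, 0.174], 0.55)]
top lever_grip []
```

View pics/d4.png

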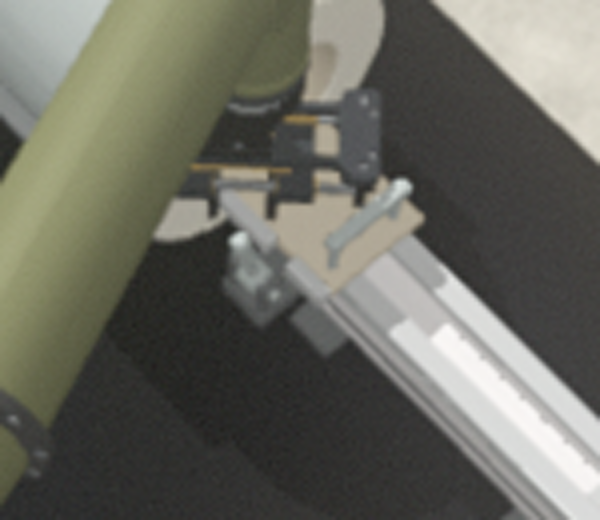

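```bash
python3 -m pendant '{"xyz":[[0.02,-0.01,0],[0.025,-0.01,0],[0.025,-0.01,0],[0.025,-0.002,0],[0.02,0,0],[0.002,0,0],[0,0,0]],"turn":[-0.14,-0.14,-0.14,-0.14,-0.14,-0.1,0]}' 0.5
python3 - <<'E'
from h import *
o=rem(f2w(0,-.126,.175-.0187),90.8);print(o['qpos'].round(1))
E
```

```text
time_s: 9.8
tool_pos: [0.6701, 0.1017, 0.2889]
tool_rot: [4.9, 87.1, -175.3]
force: [-0.1, 0.2, 0.1]
grip_width: 0.0434
t 9.8 tcp [0.6701 0.1017 0.2889] jaw -90.2 down [-0.051 -0.004 -0.999] F [-0.1  0.2  0.1] w 0.0434
to go [-0.0014  0.0033 -0.1326]
turn 1.0 deg 0.017 rad
[  13.6   27.2  -37.    68.3   15.2   92.2 -110.6]
```

```bash
python3 -m pendant '{"xyz":[[0,0.001,-0.04],[0,0.001,-0.04],[0,0.001,-0.03],[0,0,-0.015],[0,0,0]],"turn":[0.017,0,0,0,0]}'
python3 - <<'E'
from h import *
o=rem(f2w(0,-.126,.175-.0187),90.8)
E
```

```text
time_s: 10.42
tool_pos: [0.6686, 0.1052, 0.1604]
tool_rot: [4.4, 87.1, -174.2]
force: [-0.3, -0.4, 0.3]
grip_width: 0.0435
t 10.425 tcp [0.6686 0.1052 0.1604] jaw -88.6 down [-0.051 -0.005 -0.999] F [-0.3 -0.4  0.3] w 0.0435
to go [ 0.0001 -0.0002 -0.0041]
turn -0.6 deg -0.011 rad
```

Grip the bar.

```bash
python3 -m pendant '{"xyz":[[0,0,-0.004],[0,0,0],[0,0,0],[0,0,0]],"turn":[0,0,0,0]}' 0 25; python3 -m pendant '{"xyz":[[0.0003,-0.015,0],[0.0003,-0.02,0],[0.0003,-0.02,0],[0,0,0]],"turn":[0,0,0,0]}'
python3 - <<'E'
from h import *
o=rem(f2w(0,-.428,.175-.0187),90.8)
E
```

```text
time_s: 10.92
tool_pos: [0.6707, 0.1055, 0.1602]
tool_rot: [4.5, 87.4, -174.1]
force: [-0.5, -0.3, -2.2]
grip_width: 0.014
time_s: 11.42
tool_pos: [0.6713, 0.0497, 0.1602]
tool_rot: [-0.5, 87.5, -179.0]
force: [0.5, -2.9, -0.0]
grip_width: 0.0139
t 11.425 tcp [0.6713 0.0497 0.1602] jaw -88.5 down [-0.044 -0.001 -0.999] F [ 0.5 -2.9 -0. ] w 0.0139
to go [ 0.0017 -0.2466 -0.0039]
turn -0.7 deg -0.012 rad
```

```bash
python3 -m pendant '{"xyz":[[0.0003,-0.03,0],[0.0003,-0.03,0],[0.0003,-0.03,0],[0.0003,-0.03,0],[0.0003,-0.03,0],[0.0003,-0.03,0],[0.0003,-0.025,0],[0,-0.015,0],[0,0,0]],"turn":[0,0,0,0,0,0,0,0,0]}'
python3 - <<'E'
from h import *
o=rem(f2w(0,-.428,.175-.0187),90.8)
E
```

```text
time_s: 12.55
tool_pos: [0.6741, -0.1673, 0.1602]
tool_rot: [-18.6, 87.6, 163.3]
force: [1.9, -0.2, -2.4]
grip_width: 0.014
t 12.55 tcp [ 0.6741 -0.1673  0.1602] jaw -88.1 down [-0.041  0.012 -0.999] F [ 1.9 -0.2 -2.4] w 0.014
to go [-0.0011 -0.0296 -0.0039]
turn -1.1 deg -0.018 rad
```

```bash
python3 -m pendant '{"xyz":[[0,-0.012,0],[0,-0.012,0],[0,-0.01,0],[0,-0.006,0],[0,-0.004,0]],"turn":[0,0,0,0,0]}'
python3 - <<'E'
from h import *
o=rem(f2w(0,-.428,.175-.0187),90.8)
E
python3 -m pendant '{"xyz":[[0,-0.004,0],[0,-0.004,0]],"turn":[0,0]}'
```

```text
time_s: 13.18
tool_pos: [0.6745, -0.1961, 0.1601]
tool_rot: [-36.3, 87.0, 146.4]
force: [0.4, 7.2, -0.3]
grip_width: 0.0138
t 13.175 tcp [ 0.6745 -0.1961  0.1601] jaw -87.3 down [-0.043  0.029 -0.999] F [ 0.4  7.2 -0.3] w 0.0138
to go [-0.0016 -0.0009 -0.0038]
turn -1.9 deg -0.033 rad
time_s: 13.42
tool_pos: [0.6746, -0.1959, 0.1601]
tool_rot: [-42.2, 86.6, 140.9]
force: [0.4, 7.8, 0.3]
grip_width: 0.0139
```

```bash
python3 -m pendant '{"xyz":[[0,0.001,0],[0,0,0],[0,0,0.02],[-0.01,0.02,0.03],[-0.01,0.04,0.03],[-0.01,0.04,0.02],[-0.01,0.04,0],[-0.01,0.04,0]],"turn":[0,0,0,0.1,0.14,0.14,0.14,0.14]}' 0.5
python3 - <<'E'
from h import *
o=rem(f2w(-.085,-.09,.20),-10);print(o['qpos'].round(1))
E
```

```text
time_s: 14.42
tool_pos: [0.6223, -0.0226, 0.2722]
tool_rot: [-26.2, 87.2, -164.8]
force: [0.2, -0.0, 0.9]
grip_width: 0.0437
t 14.425 tcp [ 0.6223 -0.0226  0.2722] jaw -48.7 down [-0.048 -0.013 -0.999] F [ 0.2 -0.   0.9] w 0.0437
to go [-0.0391  0.1624 -0.0722]
turn 38.7 deg 0.675 rad
[ 32.2  21.4 -43.9  79.1  14.9  88.1 -59.5]
```

```bash
python3 -m pendant '{"xyz":[[-0.01,0.035,0],[-0.01,0.035,0],[-0.005,0.035,0],[0,0.035,0],[0,0.02,0],[0,0,0]],"turn":[0.12,0.12,0.12,0.12,0.12,0.07]}' 0
python3 - <<'E'
from h import *
o=rem(f2w(-.079,-.09,.185),-10);print(o['qpos'].round(1))
E
```

```text
time_s: 15.18
tool_pos: [0.5971, 0.144, 0.2854]
tool_rot: [-7.4, 87.5, -106.2]
force: [0.5, -0.5, -0.9]
grip_width: 0.001
t 15.175 tcp [0.5971 0.144  0.2854] jaw -8.8 down [-0.012 -0.042 -0.999] F [ 0.5 -0.5 -0.9] w 0.001
to go [-0.0078 -0.0041 -0.1004]
turn -1.2 deg -0.021 rad
[ 23.7  21.4 -54.1  80.3  19.   88.6 -38.3]
```

```bash
python3 -m pendant '{"xyz":[[-0.001,-0.002,-0.035],[-0.001,-0.001,-0.035],[-0.001,-0.001,-0.02],[0,0,0]],"turn":[0,0,0,0]}'
python3 - <<'E'
from h import *
o=rem(f2w(-.079,-.09,.185),-10)
save('side','side5.png')
c=cv2.imread('pics/side5.png')[90:220,230:380]; cv2.imwrite('pics/d5.png',cv2.resize(c,None,fx=4,fy=4,interpolation=cv2.INTER_CUBIC))
E
```

```text
time_s: 15.68
tool_pos: [0.5968, 0.1388, 0.2005]
tool_rot: [6.1, 87.5, -92.7]
force: [-0.0, -0.6, 0.6]
grip_width: 0.0003
t 15.675 tcp [0.5968 0.1388 0.2005] jaw -8.9 down [-0.002 -0.044 -0.999] F [-0.  -0.6  0.6] w 0.0003
to go [-0.0075  0.0011 -0.0155]
turn -1.1 deg -0.02 rad
```

View pics/d5.png

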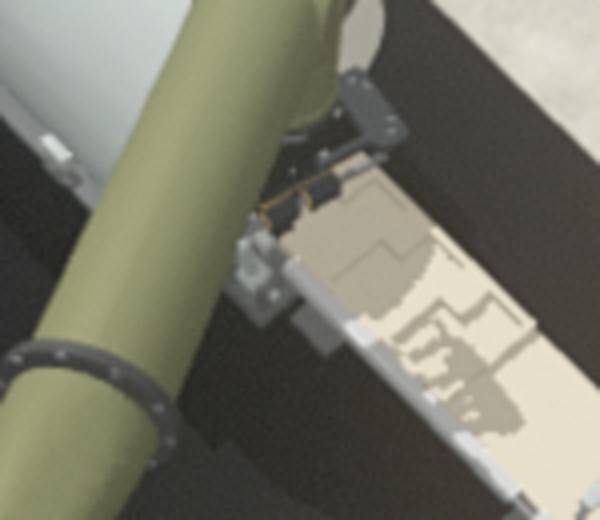

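```bash
python3 -m pendant '{"xyz":[[0,0,-0.010],[-0.012,0,0],[-0.012,0,0],[-0.012,0,0],[-0.012,0,-0.002],[-0.012,0,-0.004],[-0.012,0,-0.006],[-0.012,0,-0.008],[-0.01,0,-0.008]],"turn":[0,0,0,0,0,0,0,0,0]}'
python3 - <<'E'
from h import *
o=rem(f2w(-.173,-.09,.148),-10)
E
```

```text
time_s: 16.85
tool_pos: [0.5005, 0.14, 0.1661]
tool_rot: [21.9, 87.5, -77.0]
force: [1.2, -0.7, 0.7]
grip_width: 0.0004
t 16.85 tcp [0.5005 0.14   0.1661] jaw -8.9 down [ 0.01  -0.043 -0.999] F [ 1.2 -0.7  0.7] w 0.0004
to go [-0.0052 -0.0014 -0.0181]
turn -1.1 deg -0.019 rad
```

```bash
python3 -m pendant '{"xyz":[[-0.004,0,-0.006],[-0.003,0,-0.006],[0,0,-0.005],[0,0,-0.003],[0,0,-0.003]],"turn":[0,0,0,0,0]}'
python3 - <<'E'
from h import *
o=rem(f2w(-.173,-.09,.148),-10)
E
```

```text
time_s: 17.48
tool_pos: [0.4916, 0.1401, 0.1495]
tool_rot: [15.8, 87.1, -83.1]
force: [-9.3, -4.1, 25.8]
grip_width: 0.0003
t 17.475 tcp [0.4916 0.1401 0.1495] jaw -8.9 down [ 0.006 -0.05  -0.999] F [-9.3 -4.1 25.8] w 0.0003
to go [ 0.0037 -0.0015 -0.0015]
turn -1.1 deg -0.019 rad
```

```bash
python3 -m pendant '{"xyz":[[0,0,0.03],[0,-0.02,0.03],[0,-0.03,0],[0,-0.02,0],[0,0,0]],"turn":[0,0,0,0,0]}' 0.5 30
python3 - <<'E'
from h import *
o=rem()
for c in('side','top'):
  save(c,c+'6.png')
  for n in ['plate','lever_grip','carriage_handle','carriage','pocket']:
    print(c,n,[(w(c,d['at']).round(3).tolist(),round(d['score'],2)) for d in pinpoint(c,n)][:6])
a=cv2.imread('pics/side6.png')[90:240,230:400]; b=cv2.imread('pics/top6.png')[180:270,240:440]
cv2.imwrite('pics/d6.png',cv2.resize(a,None,fx=4,fy=4,interpolation=cv2.INTER_CUBIC))
cv2.imwrite('pics/e6.png',cv2.resize(b,None,fx=4,fy=4,interpolation=cv2.INTER_CUBIC))
E
```

```text
time_s: 18.1
tool_pos: [0.4907, 0.0697, 0.2105]
tool_rot: [11.4, 87.3, -87.4]
force: [-0.5, 0.8, -0.3]
grip_width: 0.0401
t 18.1 tcp [0.4907 0.0697 0.2105] jaw -8.8 down [ 0.002 -0.048 -0.999] F [-0.5  0.8 -0.3] w 0.0401
side plate [([0.183, -0.286, -0.003], 0.88), ([0.413, -0.215, 0.003], 0.83), ([0.513, -0.405, 0.002], 0.66), ([0.312, -0.35, 0.0], 0.59), ([0.426, -0.071, -0.002], 0.57)]
side lever_grip []
side carriage_handle [([0.67, -0.198, 0.175], 0.67)]
side carriage [([0.667, 0.061, 0.118], 0.75)]
side pocket [([0.656, 0.054, 0.126], 0.75), ([0.66, 0.127, 0.132], 0.73), ([0.668, -0.022, 0.132], 0.57)]
top plate [([0.18, -0.286, 0.001], 0.67), ([0.316, -0.346, 0.005], 0.66), ([0.417, -0.221, 0.003], 0.59)]
top lever_grip []
top carriage_handle [([0.671, -0.196, 0.177], 0.93)]
top carriage [([0.668, 0.057, 0.12], 0.72), ([0.672, -0.197, 0.175], 0.62)]
top pocket [([0.664, 0.059, 0.132], 0.76)]
```

View pics/d6.png

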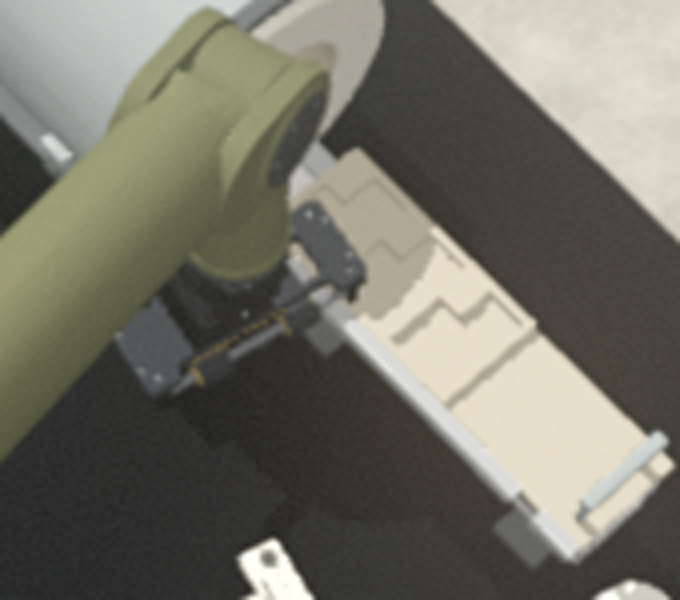

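View pics/e6.png

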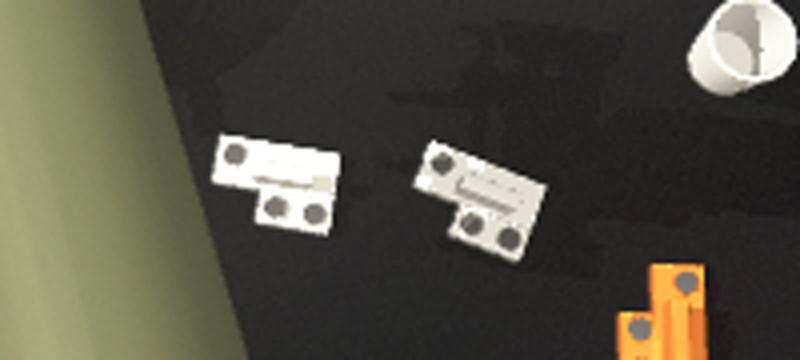

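Run:
```python
from h import *
from scipy.optimize import least_squares
L=np.array([(50,-26),(-40,-26),(-40,34),(14,34),(14,10),(50,10)])/1000
# silhouette fit: optimise pose so the predicted top-face polygon matches white mask, both cams
def mask(n,box):
    im=cv2.imread(f'pics/{n}6.png').astype(int); u0,v0,u1,v1=box
    m=np.zeros(im.shape[:2],np.uint8); s=im[v0:v1,u0:u1]
    m[v0:v1,u0:u1]=((s.min(2)>90)&(s.max(2)-s.min(2)<60))*255
    return m
def poly(n,p,z):
    c,s=np.cos(p[2]),np.sin(p[2])
    return np.array([px(n,[p[0]+c*a-s*b,p[1]+s*a+c*b,z]) for a,b in L])
def render(n,p):
    S=8; out=np.zeros((420*1,560*1),np.float32)
    m=np.zeros((420,560),np.uint8)
    for z in (0.0,.012):
        cv2.fillPoly(m,[np.round(poly(n,p,z)*256).astype(np.int32)],255,cv2.LINE_AA,8)
    return m
# rib adds a bit; include
def rib(n,p,m):
    c,s=np.cos(p[2]),np.sin(p[2])
    pts=[px(n,[p[0]+c*a-s*b,p[1]+s*a+c*b,z]) for a in(-.022,.022) for b in(-.006,.006) for z in(.012,.04)]
    h=cv2.convexHull(np.array(pts,np.float32)); cv2.fillConvexPoly(m,np.round(h*256).astype(np.int32),255,cv2.LINE_AA,8); return m
from scipy.optimize import minimize
for nm,p0,bt,bs in [('A',(.429,-.072,np.radians(80)),(290,208,330,243),(285,220,318,262)),('B',(.4135,-.219,np.radians(67)),(338,210,382,250),(310,255,342,292))]:
    ms={'top':mask('top',bt),'side':mask('side',bs)}
    for use in (['top'],['side'],['top','side']):
        def f(p):
            e=0
            for n in use:
                a=cv2.GaussianBlur(rib(n,p,render(n,p)),(0,0),1.2).astype(float); b=cv2.GaussianBlur(ms[n],(0,0),1.2).astype(float)
                e+=((a-b)**2).sum()/1e6
            return e
        best=None
        for d in(-.1,0,.1):
            r=minimize(f,(p0[0],p0[1],p0[2]+d),method='Nelder-Mead',options=dict(initial_simplex=np.array([[p0[0],p0[1],p0[2]+d],[p0[0]+.006,p0[1],p0[2]+d],[p0[0],p0[1]+.006,p0[2]+d],[p0[0],p0[1],p0[2]+d+.08]]),xatol=1e-4,fatol=1e-4))
            if best is None or r.fun<best.fun: best=r
        print(nm,use,best.x[:2].round(4),np.degrees(best.x[2]).round(1),round(best.fun,2),[(ms[n]>0).sum() for n in use])
```

```text
Traceback (most recent call last):
  File "h.py", line 9, in px
    p,R,t=cam(n); c=R@np.array(P)+t
          ~~~^^^
  File "h.py", line 4, in cam
    p=camera_params(n); R=cv2.Rodrigues(np.array(p['rvec'],float))[0]; t=np.array(p['tvec'],float).ravel()
ValueError: time passes only in moves, steps and waits
```

Too many calibration calls; cache them.

```bash
sed -i 's/^def cam(n):/import functools\n@functools.lru_cache\ndef cam(n):/' h.py
cat > fit.py <<'E'
from h import *
from scipy.optimize import minimize
L=np.array([(50,-26),(-40,-26),(-40,34),(14,34),(14,10),(50,10)])/1000
def W(p,a,b,z):
    c,s=np.cos(p[2]),np.sin(p[2]); return [p[0]+c*a-s*b,p[1]+s*a+c*b,z]
def mask(n,tag,p0,thr,z0=0,R=13):
    im=cv2.imread(f'pics/{n}{tag}.png').astype(int); u,v=px(n,W(p0,.003,.002,z0+.012)).astype(int); r=26
    m=np.zeros(im.shape[:2],np.uint8); s=im[v-r:v+r,u-r:u+r]
    m[v-r:v+r,u-r:u+r]=((s.min(2)>thr))*255
    # keep central component (fill pellets)
    k,lab,stt,cen=cv2.connectedComponentsWithStats(m); i=1+np.argmax(stt[1:,4]); m=((lab==i)*255).astype(np.uint8)
    return cv2.morphologyEx(m,cv2.MORPH_CLOSE,np.ones((3,3),np.uint8))
def render(n,p,z0=0):
    m=np.zeros((420,560),np.uint8)
    for z in (0.0,.006,.012):
        cv2.fillPoly(m,[np.round(np.array([px(n,W(p,a,b,z+z0)) for a,b in L])*256).astype(np.int32)],255,cv2.LINE_AA,8)
    pts=[px(n,W(p,a,b,z+z0)) for a in(-.022,.022) for b in(-.006,.006) for z in(.012,.04)]
    h=cv2.convexHull(np.array(pts,np.float32)); cv2.fillConvexPoly(m,np.round(h*256).astype(np.int32),255,cv2.LINE_AA,8)
    return m
def fit(tag,p0,cams=('top','side'),thr=85,z0=0):
    for use in [[c] for c in cams]+([list(cams)] if len(cams)>1 else []):
        ms={n:mask(n,tag,p0,thr,z0) for n in use}
        bl=lambda a:cv2.GaussianBlur(a,(0,0),1.2).astype(float)
        f=lambda p:sum(((bl(render(n,p,z0))-bl(ms[n]))**2).sum()/1e6 for n in use)
        best=None
        for d in(-.1,0,.1):
            x=np.array([p0[0],p0[1],p0[2]+d])
            r=minimize(f,x,method='Nelder-Mead',options=dict(initial_simplex=np.array([x,x+[.006,0,0],x+[0,.006,0],x+[0,0,.08]]),xatol=1e-4,fatol=1e-4))
            if best is None or r.fun<best.fun: best=r
        print(use,best.x[:2].round(4),np.degrees(best.x[2]).round(1),'err',round(best.fun,2),[int((ms[n]>0).sum()) for n in use],[int((render(n,best.x,z0)>127).sum()) for n in use])
    return best.x
E
python3 - <<'E'
from fit import *
fit('6',(.429,-.072,np.radians(80)));fit('6',(.4135,-.219,np.radians(67)))
E
```

```text
['top'] [ 0.429  -0.0714] 79.7 err 0.64 [556] [617]
['side'] [ 0.4264 -0.0715] 79.7 err 0.05 [448] [448]
['top', 'side'] [ 0.4274 -0.0718] 78.3 err 0.87 [556, 448] [619, 442]
['top'] [ 0.4128 -0.2193] 66.8 err 1.23 [539] [626]
['side'] [ 0.4114 -0.2195] 68.4 err 0.09 [463] [477]
['top', 'side'] [ 0.4127 -0.2189] 67.2 err 1.43 [539, 463] [627, 476]
```

```bash
python3 -m pendant '{"xyz":[[-0.015,-0.03,-0.02],[-0.015,-0.03,-0.03],[-0.015,-0.03,-0.03],[-0.012,-0.03,-0.03],[-0.006,-0.02,-0.02],[0,0,0],[0,0,0]],"turn":[0,0,0,0,0,0,0]}' 0.5 30
python3 - <<'E'
from h import *
rem((.427,-.0715,.020),-10.3)
E
```

```text
time_s: 19.58
tool_pos: [0.4271, -0.0701, 0.0793]
tool_rot: [18.7, 87.3, -79.8]
force: [0.7, 0.3, -0.5]
grip_width: 0.0433
t 19.575 tcp [ 0.4271 -0.0701  0.0793] jaw -8.5 down [ 0.008 -0.046 -0.999] F [ 0.7  0.3 -0.5] w 0.0433
to go [-0.0001 -0.0014 -0.0593]
turn -1.8 deg -0.032 rad
```

```bash
python3 -m pendant '{"xyz":[[0,-0.001,-0.025],[0,0,-0.02],[0,0,-0.01],[0,0,-0.003],[0,0,0]],"turn":[-0.03,0,0,0,0]}'
python3 - <<'E'
from h import *
rem((.427,-.0725,.020),-10.3)
E
```

```text
time_s: 20.2
tool_pos: [0.4338, -0.0676, 0.0252]
tool_rot: [30.0, 87.0, -69.9]
force: [-0.0, 0.4, -0.5]
grip_width: 0.0436
t 20.2 tcp [ 0.4338 -0.0676  0.0252] jaw -9.9 down [ 0.018 -0.048 -0.999] F [-0.   0.4 -0.5] w 0.0436
to go [-0.0068 -0.0049 -0.0052]
turn -0.4 deg -0.007 rad
```

```bash
python3 -m pendant '{"xyz":[[-0.006,-0.005,-0.004],[0,0,-0.001],[0,0,0]],"turn":[-0.007,0,0]}'
python3 - <<'E'
from h import *
rem((.427,-.0725,.020),-10.3)
E
```

```text
time_s: 20.58
tool_pos: [0.4282, -0.0735, 0.0211]
tool_rot: [31.5, 86.9, -68.9]
force: [0.7, 0.7, -0.1]
grip_width: 0.0437
t 20.575 tcp [ 0.4282 -0.0735  0.0211] jaw -10.3 down [ 0.019 -0.05  -0.999] F [ 0.7  0.7 -0.1] w 0.0437
to go [-0.0012  0.001  -0.0011]
turn 0.0 deg 0.001 rad
```

```bash
python3 -m pendant '{"xyz":[[0,0,0],[0,0,0],[0,0,0],[0,0,0]],"turn":[0,0,0,0]}' 0 40
python3 - <<'E'
from h import *
rem((.427,-.0725,.020),-10.3)
for n in('top','side'): save(n,n+'7.png')
a=cv2.imread('pics/side7.png')[190:290,250:370]
cv2.imwrite('pics/d7.png',cv2.resize(a,None,fx=5,fy=5,interpolation=cv2.INTER_CUBIC))
E
```

```text
time_s: 21.08
tool_pos: [0.4282, -0.0735, 0.0214]
tool_rot: [31.2, 86.9, -69.2]
force: [-3.1, 1.4, 9.6]
grip_width: 0.0115
t 21.075 tcp [ 0.4282 -0.0735  0.0214] jaw -10.4 down [ 0.019 -0.05  -0.999] F [-3.1  1.4  9.6] w 0.0115
to go [-0.0012  0.001  -0.0014]
turn 0.1 deg 0.001 rad
```

View pics/d7.png

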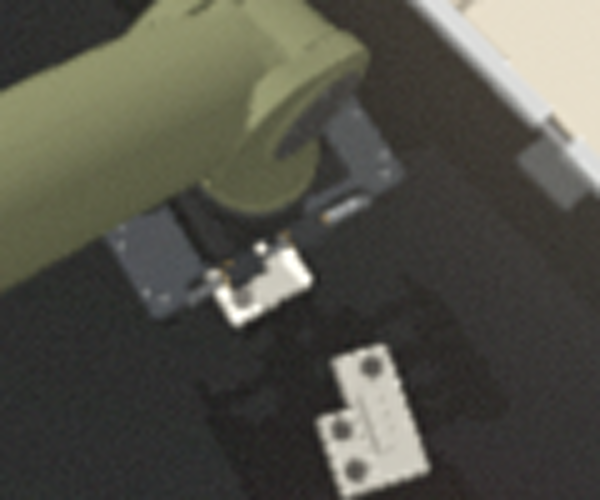

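```bash
python3 -m pendant '{"xyz":[[0,0,0.02],[0,0,0.04],[0,0,0.05],[0,0,0.04],[0,0,0.03],[0.01,0.01,0.01],[0.02,0.01,0],[0.02,0.01,0],[0.02,0.01,0],[0.02,0.01,0]],"turn":[0,0,0,0,0,-0.1,-0.12,-0.12,-0.12,-0.12]}'
python3 - <<'E'
from h import *
o=rem((.669,.059,.180),-89.2); print(o['qpos'].round(1))
E
```

```text
time_s: 22.42
tool_pos: [0.5152, -0.0226, 0.2135]
tool_rot: [27.1, 86.9, -107.8]
force: [-0.5, -0.9, -2.6]
grip_width: 0.0115
t 22.425 tcp [ 0.5152 -0.0226  0.2135] jaw -44.8 down [-0.016 -0.051 -0.999] F [-0.5 -0.9 -2.6] w 0.0115
to go [ 0.1538  0.0816 -0.0335]
turn -44.4 deg -0.774 rad
[ 49.2   7.5 -55.1 100.5   9.2  76.6 -52.9]
```

```bash
python3 -m pendant '{"xyz":[[0.02,0.01,0],[0.02,0.01,0],[0.02,0.01,0],[0.02,0.01,0],[0.02,0.01,0],[0.02,0.01,0],[0.02,0.01,0],[0.01,0.005,0],[0,0,0],[0,0,0]],"turn":[-0.12,-0.12,-0.12,-0.12,-0.1,-0.1,-0.08,0,0,0]}'
python3 - <<'E'
from h import *
o=rem((.669,.059,.180),-89.2); print(o['qpos'].round(1))
E
```

```text
time_s: 23.68
tool_pos: [0.6679, 0.0536, 0.2035]
tool_rot: [18.7, 86.4, -161.1]
force: [-0.7, -0.2, -2.9]
grip_width: 0.0118
t 23.675 tcp [0.6679 0.0536 0.2035] jaw -89.8 down [-0.059 -0.02  -0.998] F [-0.7 -0.2 -2.9] w 0.0118
to go [ 0.0011  0.0054 -0.0235]
turn 0.6 deg 0.01 rad
[  23.6   30.7  -45.4   76.6   21.4   85.  -110.6]
```

```bash
python3 -m pendant '{"xyz":[[0,0.005,-0.012],[0,0.001,-0.012],[0,0,-0.006],[0,0,0]],"turn":[0.01,0,0,0]}'
python3 - <<'E'
from h import *
o=rem((.6677,.059,.165),-89.2)
for n in('top','side'): save(n,n+'8.png')
a=cv2.imread('pics/side8.png')[100:240,270:410]; b=cv2.imread('pics/top8.png')[90:190,180:380]
cv2.imwrite('pics/d8.png',cv2.resize(a,None,fx=5,fy=5,interpolation=cv2.INTER_CUBIC))
cv2.imwrite('pics/e8.png',cv2.resize(b,None,fx=4,fy=4,interpolation=cv2.INTER_CUBIC))
E
```

```text
time_s: 24.18
tool_pos: [0.6663, 0.0585, 0.171]
tool_rot: [19.6, 86.3, -159.6]
force: [-0.2, -0.1, -1.9]
grip_width: 0.0116
t 24.175 tcp [0.6663 0.0585 0.171 ] jaw -89.2 down [-0.06  -0.022 -0.998] F [-0.2 -0.1 -1.9] w 0.0116
to go [ 0.0014  0.0005 -0.006 ]
turn -0.0 deg -0.001 rad
```

View pics/d8.png

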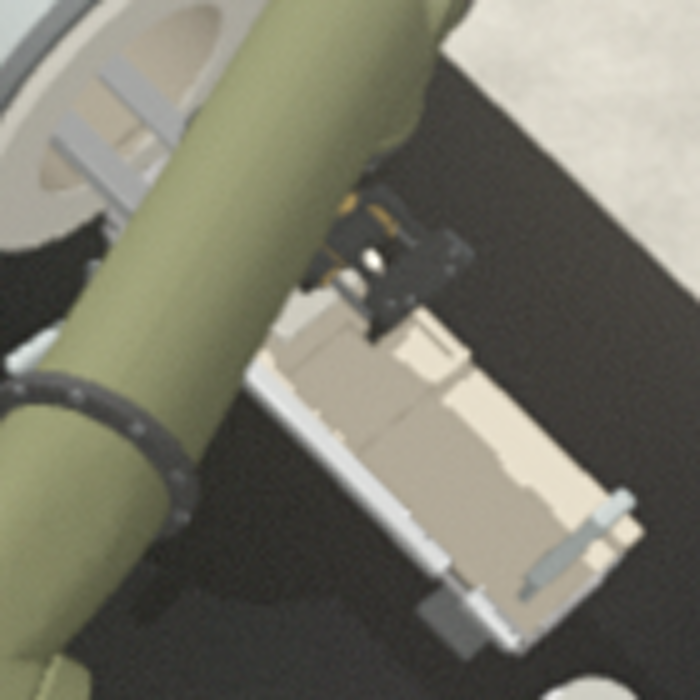

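View pics/e8.png

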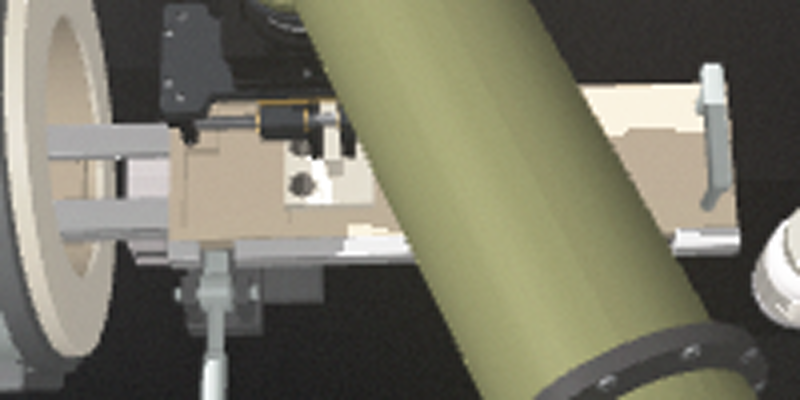

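Run:
```python
from h import *
for n,o,s in(('top',(180,90),4),('side',(270,100),5)):
    print(n)
    C=lambda P:((px(n,P)-o)*s).round(0)
    for x in(-.0625,.0625):
        for y in(-.43,-.30,-.2,-.06): print('tray',x,y,C(f2w(x,y,.138)))
    print('plate corner -40,34',C(f2w(-.04,-.172+.034,.162)),'-26',C(f2w(-.04,-.172-.026,.162)))
    print('handle',C(f2w(-.045,-.428,.182)),C(f2w(.045,-.428,.182)))
```

```text
top
tray -0.0625 -0.43 [713. 237.]
tray -0.0625 -0.3 [522. 241.]
tray -0.0625 -0.2 [375. 245.]
tray -0.0625 -0.06 [169. 249.]
tray 0.0625 -0.43 [701.  70.]
tray 0.0625 -0.3 [515.  74.]
tray 0.0625 -0.2 [372.  77.]
tray 0.0625 -0.06 [172.  81.]
plate corner -40,34 [281. 202.] -26 [370. 200.]
handle [720. 187.] [711.  62.]
side
tray -0.0625 -0.43 [498. 617.]
tray -0.0625 -0.3 [360. 476.]
tray -0.0625 -0.2 [257. 371.]
tray -0.0625 -0.06 [119. 229.]
tray 0.0625 -0.43 [631. 499.]
tray 0.0625 -0.3 [493. 362.]
tray 0.0625 -0.2 [390. 261.]
tray 0.0625 -0.06 [252. 124.]
plate corner -40,34 [223. 273.] -26 [284. 334.]
handle [529. 578.] [628. 490.]
```

Run:
```python
from h import *
im=cv2.imread('pics/side6.png'); s=7; x0,y0=290,110
a=cv2.resize(im[y0:y0+85,x0:x0+114],None,fx=s,fy=s,interpolation=cv2.INTER_CUBIC); b=a.copy()
for off,col in(((0,0),(0,0,255)),((-.005,-.004),(0,200,0))):
  for k in(0,-.072,):
    Q=[(-.0425,-.0285),(-.0425,.0365),(.0525-.036,.0365),(.0525-.036,.0125),(.0525,.0125),(.0525,-.0285)]
    P=np.array([(px('side',f2w(x+off[0],-.172+k+y+off[1],.138))-[x0,y0]+.5)*s for x,y in Q])
    cv2.polylines(b,[P.astype(np.int32)],True,col,1)
cv2.imwrite('pics/d9a.png',a); cv2.imwrite('pics/d9.png',b)
```

```text
(no output)
```

View pics/d9.png

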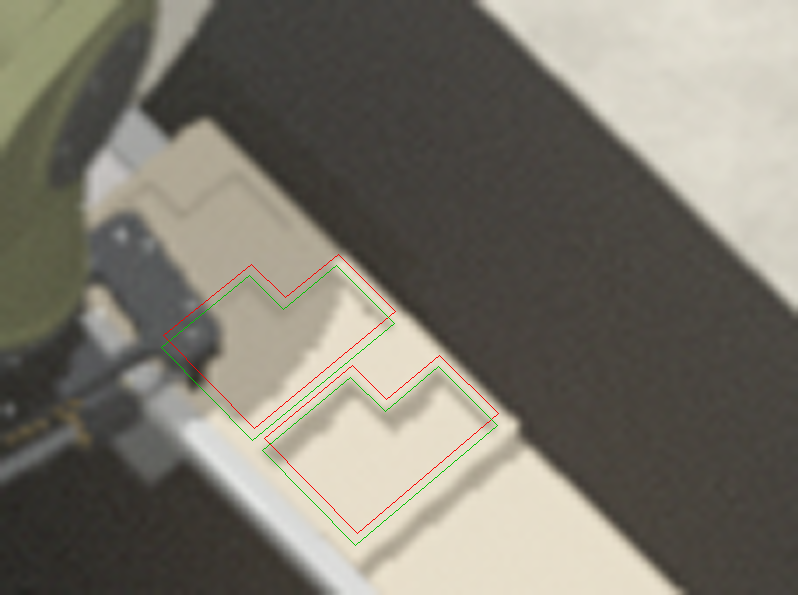

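View pics/d9a.png

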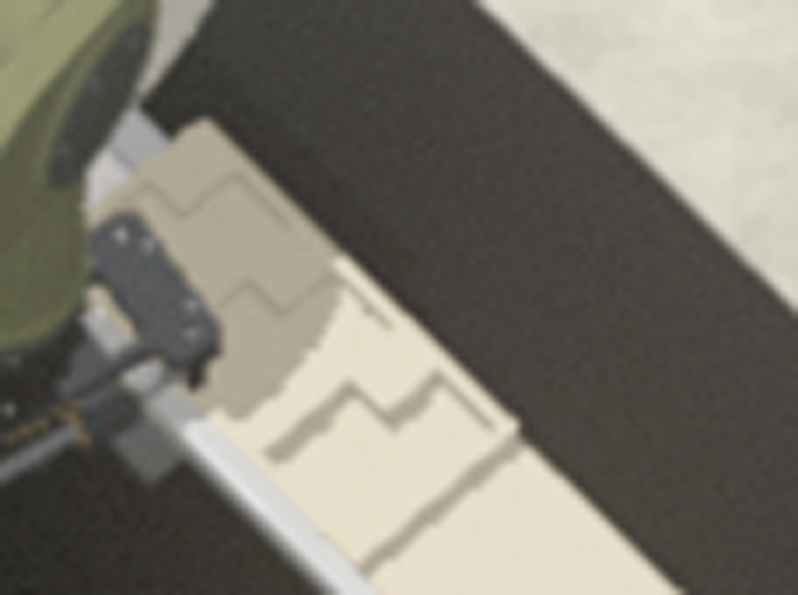

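```bash
python3 -m pendant '{"xyz":[[-0.003,-0.004,-0.006],[-0.001,0,-0.003],[0,0,0]],"turn":[0,0,0]}'
python3 - <<'E'
from h import *
o=rem((.6627,.0545,.1514),-89.2)
off=(-.005,-.004)
for n,o0,wh,s in(('side',(300,130),(90,85),8),('top',(210,95),(130,75),6)):
    im=save(n,n+'10.png')[:,:,::-1]
    a=cv2.resize(im[o0[1]:o0[1]+wh[1],o0[0]:o0[0]+wh[0]],None,fx=s,fy=s,interpolation=cv2.INTER_CUBIC); b=a.copy()
    Q=[(-.0425,-.0285),(-.0425,.0365),(.0525-.036,.0365),(.0525-.036,.0125),(.0525,.0125),(.0525,-.0285)]
    for k in(0,-.072):
        P=np.array([(px(n,f2w(x+off[0],-.172+k+y+off[1],.138))-o0+.5)*s for x,y in Q]); cv2.polylines(b,[P.astype(np.int32)],True,(0,200,0),1)
    Q=[(-.04,-.026),(-.04,.034),(.014,.034),(.014,.01),(.05,.01),(.05,-.026)]
    P=np.array([(px(n,f2w(x+off[0],-.172+y+off[1],.153))-o0+.5)*s for x,y in Q]); cv2.polylines(b,[P.astype(np.int32)],True,(0,0,255),1)
    cv2.imwrite(f'pics/{n}10b.png',b)
E
```

```text
time_s: 24.65
tool_pos: [0.663, 0.0542, 0.1631]
tool_rot: [20.4, 86.5, -158.8]
force: [-0.2, 0.2, -2.1]
grip_width: 0.0117
t 24.65 tcp [0.663  0.0542 0.1631] jaw -89.2 down [-0.058 -0.022 -0.998] F [-0.2  0.2 -2.1] w 0.0117
to go [-0.0003  0.0003 -0.0117]
turn -0.0 deg -0.0 rad
```

View pics/side10b.png

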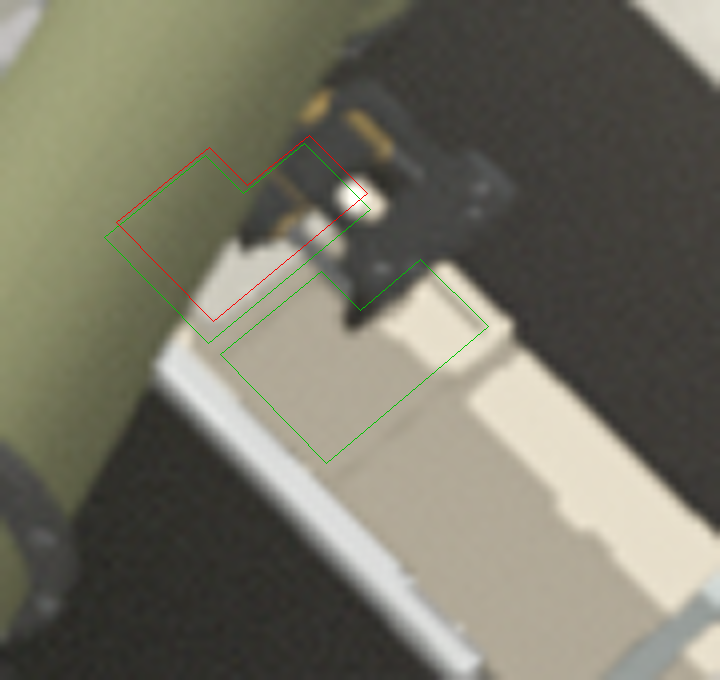

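View pics/top10b.png

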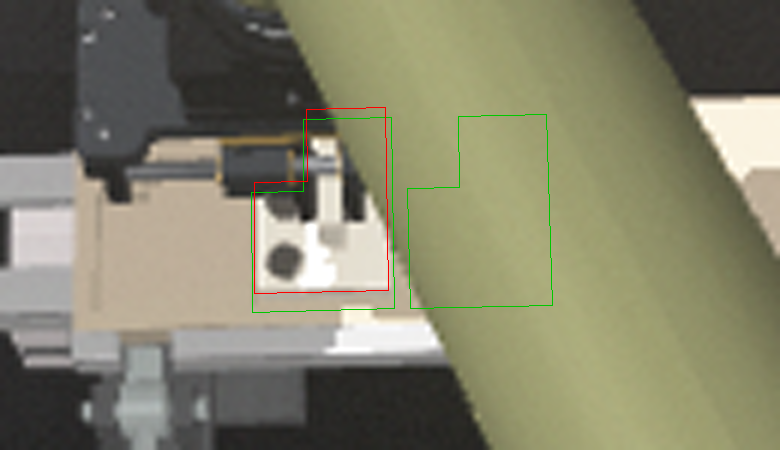

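```bash
python3 -m pendant '{"xyz":[[-0.001,-0.0005,-0.004],[0,0,-0.004],[0,0,-0.003],[0,0,0]],"turn":[0,0,0,0]}'
python3 - <<'E'
from h import *
o=rem((.6627,.0545,.1514),-89.2)
E
```

```text
time_s: 25.25
tool_pos: [0.6624, 0.0538, 0.152]
tool_rot: [20.7, 86.5, -158.5]
force: [0.5, 0.1, -0.8]
grip_width: 0.012
t 25.25 tcp [0.6624 0.0538 0.152 ] jaw -89.2 down [-0.056 -0.022 -0.998] F [ 0.5  0.1 -0.8] w 0.012
to go [ 0.0003  0.0007 -0.0006]
turn -0.0 deg -0.0 rad
```

```bash
python3 -m pendant '{"xyz":[[0,0,-0.0015],[0,0,-0.0015],[0,0,0]],"turn":[0,0,0]}'
python3 - <<'E'
from h import *
o=rem((.6627,.0545,.1514),-89.2)
E
```

```text
time_s: 25.62
tool_pos: [0.6626, 0.0538, 0.1521]
tool_rot: [22.0, 86.6, -157.2]
force: [-0.1, -0.4, -1.9]
grip_width: 0.0115
t 25.625 tcp [0.6626 0.0538 0.1521] jaw -89.2 down [-0.055 -0.023 -0.998] F [-0.1 -0.4 -1.9] w 0.0115
to go [ 0.0001  0.0007 -0.0007]
turn 0.0 deg 0.0 rad
```

```bash
python3 -m pendant '{"xyz":[[0,0,-0.004],[0,0,-0.003]],"turn":[0,0]}'
python3 - <<'E'
from h import *
o=rem((.6627,.0545,.1514),-89.2)
E
```

```text
time_s: 25.88
tool_pos: [0.6626, 0.0537, 0.1515]
tool_rot: [24.4, 86.6, -154.9]
force: [-6.3, -2.7, 13.4]
grip_width: 0.0117
t 25.875 tcp [0.6626 0.0537 0.1515] jaw -89.3 down [-0.053 -0.025 -0.998] F [-6.3 -2.7 13.4] w 0.0117
to go [ 0.0001  0.0008 -0.0001]
turn 0.1 deg 0.001 rad
```

Contact at exactly the expected seated height. Release and rise.

```bash
python3 -m pendant '{"xyz":[[0,0,0],[0,0,0],[0,0,0],[0,0,0.02],[0,0,0.03],[-0.02,-0.02,0.02],[-0.04,-0.03,0],[-0.04,-0.03,0],[-0.03,-0.03,0]],"turn":[0,0,0,0,0,0,0.1,0.12,0.12]}' 0.45 40
python3 - <<'E'
from h import *
o=rem()
save('side','side11.png');save('top','top11.png')
for c in('side','top'):
    print(c,[(w(c,d['at']).round(3).tolist(),round(d['score'],2)) for d in pinpoint(c,'plate')][:6])
b=cv2.imread('pics/side11.png')[100:280,270:410]
cv2.imwrite('pics/e11.png',cv2.resize(b,None,fx=4,fy=4,interpolation=cv2.INTER_CUBIC))
E
```

```text
time_s: 27.0
tool_pos: [0.533, -0.054, 0.2289]
tool_rot: [25.3, 87.0, -133.5]
force: [0.6, -0.8, 1.6]
grip_width: 0.0389
t 27.0 tcp [ 0.533  -0.054   0.2289] jaw -68.8 down [-0.036 -0.038 -0.999] F [ 0.6 -0.8  1.6] w 0.0389
side [([0.181, -0.28, -0.001], 0.93), ([0.413, -0.213, 0.003], 0.68), ([0.313, -0.351, 0.0], 0.58)]
top [([0.667, 0.058, 0.131], 0.94), ([0.315, -0.346, 0.006], 0.65), ([0.179, -0.288, 0.001], 0.46)]
```

View pics/e11.png

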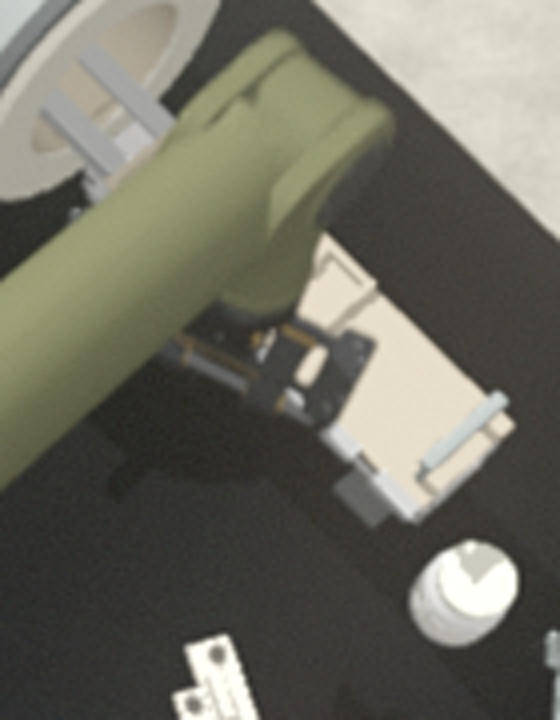

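View pics/top11.png

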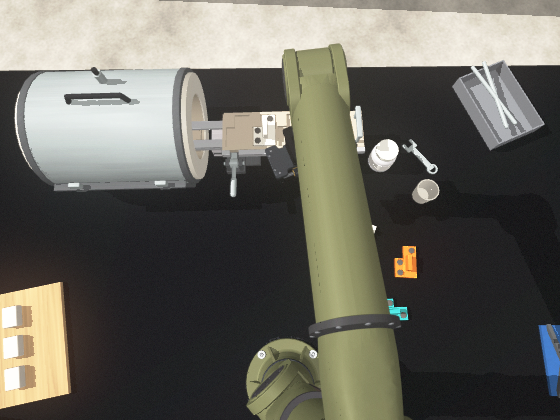

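Run:
```python
from fit import *
x=fit('11',(.4115,-.219,np.radians(67)),cams=('side',))
rem((.412,-.220,.021),-22.5)
```

```text
['side'] [ 0.411  -0.2194] 66.7 err 0.03 [484] [483]
t 27.2 tcp [ 0.5342 -0.0541  0.229 ] jaw -69.2 down [-0.035 -0.038 -0.999] F [-0.5  0.1  0.3] w 0.0387
to go [-0.1222 -0.1659 -0.208 ]
turn 46.7 deg 0.816 rad
```

```bash
python3 -m pendant '{"xyz":[[-0.018,-0.025,-0.01],[-0.018,-0.025,-0.02],[-0.018,-0.025,-0.02],[-0.018,-0.025,-0.02],[-0.018,-0.025,-0.02],[-0.018,-0.025,-0.02],[-0.014,-0.016,-0.02],[0,0,0],[0,0,0]],"turn":[0.14,0.14,0.14,0.14,0.14,0.11,0,0,0]}' 0.5 40
python3 - <<'E'
from h import *
rem((.4117,-.2200,.020),-23)
E
```

```text
time_s: 28.32
tool_pos: [0.4252, -0.2082, 0.1025]
tool_rot: [46.8, 87.6, -63.2]
force: [0.3, 0.3, 0.4]
grip_width: 0.0432
t 28.325 tcp [ 0.4252 -0.2082  0.1025] jaw -20.0 down [ 0.019 -0.037 -0.999] F [0.3 0.3 0.4] w 0.0432
to go [-0.0135 -0.0118 -0.0825]
turn -3.0 deg -0.052 rad
```

```bash
python3 -m pendant '{"xyz":[[-0.01,-0.008,-0.03],[-0.004,-0.004,-0.02],[-0.003,-0.002,-0.01],[0,0,0]],"turn":[-0.052,0,0,0]}'
python3 - <<'E'
from h import *
rem((.4117,-.2200,.020),-23)
E
```

```text
time_s: 28.82
tool_pos: [0.4165, -0.219, 0.0459]
tool_rot: [55.9, 87.2, -56.7]
force: [-0.8, 0.4, 0.2]
grip_width: 0.0436
t 28.825 tcp [ 0.4165 -0.219   0.0459] jaw -22.6 down [ 0.026 -0.04  -0.999] F [-0.8  0.4  0.2] w 0.0436
to go [-0.0048 -0.001  -0.0259]
turn -0.4 deg -0.007 rad
```

```bash
python3 -m pendant '{"xyz":[[-0.004,-0.001,-0.01],[-0.002,-0.001,-0.01],[-0.001,0,-0.005],[0,0,0]],"turn":[-0.007,0,0,0]}'
python3 - <<'E'
from h import *
rem((.4117,-.2200,.020),-23)
E
```

```text
time_s: 29.32
tool_pos: [0.4108, -0.2211, 0.021]
tool_rot: [57.3, 87.1, -55.7]
force: [0.5, 1.2, -0.2]
grip_width: 0.0433
t 29.325 tcp [ 0.4108 -0.2211  0.021 ] jaw -22.9 down [ 0.029 -0.042 -0.999] F [ 0.5  1.2 -0.2] w 0.0433
to go [ 0.0009  0.0011 -0.001 ]
turn -0.1 deg -0.001 rad
```

```bash
python3 -m pendant '{"xyz":[[0,0,0],[0,0,0],[0,0,0],[0,0,0],[0,0,0.02],[0,0,0.03],[0,0,0.03],[0.01,0.01,0.03],[0.015,0.015,0.03],[0.015,0.015,0.03]],"turn":[0,0,0,0,0,0,0,0,-0.08,-0.1]}' 0 40
python3 - <<'E'
from h import *
# offset at grasp: origin-TCP along plate x
c,s=np.cos(np.radians(67)),np.sin(np.radians(67)); d=np.array([.4115,-.2194])-[.4108,-.2211]; print('along x',d@[c,s],'y',d@[-s,c])
p=f2w(-.005,-.248,0); print(p)
rem((p[0]-.0018-.001,p[1]-.001,.1514),-89.2)
E
```

```text
time_s: 30.58
tool_pos: [0.4461, -0.1793, 0.192]
tool_rot: [51.0, 87.6, -72.8]
force: [0.2, -0.7, -2.9]
grip_width: 0.0117
along x 0.0018383700408116127 y 1.9889521015068846e-05
[ 0.66547238 -0.01704569  0.        ]
t 30.575 tcp [ 0.4461 -0.1793  0.192 ] jaw -33.8 down [ 0.013 -0.041 -0.999] F [ 0.2 -0.7 -2.9] w 0.0117
to go [ 0.2165  0.1613 -0.0406]
turn -55.4 deg -0.967 rad
```

```bash
python3 -m pendant '{"xyz":[[0.024,0.018,0],[0.024,0.018,0],[0.024,0.018,0],[0.024,0.018,0],[0.024,0.018,0],[0.024,0.018,0],[0.024,0.018,0],[0.02,0.015,0],[0.01,0.008,0],[0,0,0]],"turn":[-0.12,-0.12,-0.12,-0.12,-0.12,-0.12,-0.12,-0.08,0,0]}'
python3 - <<'E'
from h import *
rem((.6634,-.0182,.1514),-89.2)
E
```

```text
time_s: 31.82
tool_pos: [0.6481, -0.026, 0.1887]
tool_rot: [42.6, 87.1, -135.7]
force: [-0.3, 0.1, -2.5]
grip_width: 0.0117
t 31.825 tcp [ 0.6481 -0.026   0.1887] jaw -88.3 down [-0.036 -0.036 -0.999] F [-0.3  0.1 -2.5] w 0.0117
to go [ 0.0153  0.0078 -0.0373]
turn -0.9 deg -0.016 rad
```

```bash
python3 -m pendant '{"xyz":[[0.01,0.005,0],[0.004,0.002,-0.01],[0.001,0.001,-0.01],[0,0,-0.006],[0,0,0]],"turn":[-0.016,0,0,0,0]}'
python3 - <<'E'
from h import *
rem((.6634,-.0182,.1514),-89.2)
E
```

```text
time_s: 32.45
tool_pos: [0.6621, -0.021, 0.1601]
tool_rot: [42.7, 86.9, -136.7]
force: [0.4, 0.6, -1.7]
grip_width: 0.0115
t 32.45 tcp [ 0.6621 -0.021   0.1601] jaw -89.4 down [-0.04  -0.037 -0.999] F [ 0.4  0.6 -1.7] w 0.0115
to go [ 0.0013  0.0028 -0.0087]
turn 0.2 deg 0.003 rad
```

```bash
python3 -m pendant '{"xyz":[[0.0015,0.003,0],[0,0,0]],"turn":[0.003,0]}';  python3 - <<'E'
from h import *
rem((.6634,-.0182,.1514),-89.2)
save('side','side12.png')
b=cv2.imread('pics/side12.png')[120:260,290:410]
cv2.imwrite('pics/e12.png',cv2.resize(b,None,fx=4,fy=4,interpolation=cv2.INTER_CUBIC))
E
```

```text
time_s: 32.7
tool_pos: [0.6638, -0.0179, 0.1606]
tool_rot: [43.2, 86.9, -136.1]
force: [0.1, 0.6, -2.3]
grip_width: 0.0122
t 32.7 tcp [ 0.6638 -0.0179  0.1606] jaw -89.2 down [-0.039 -0.037 -0.999] F [ 0.1  0.6 -2.3] w 0.0122
to go [-0.0004 -0.0003 -0.0092]
turn 0.0 deg 0.0 rad
```

View pics/e12.png

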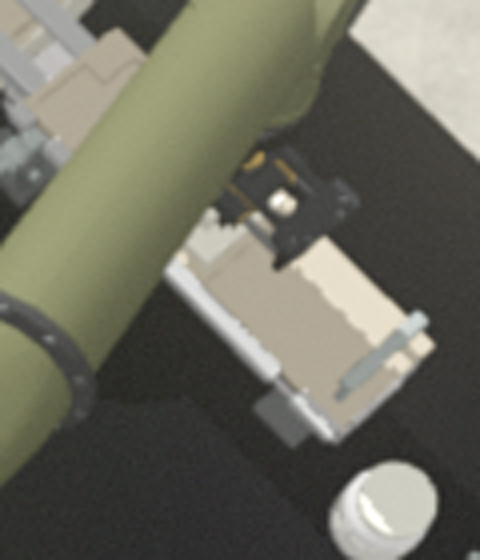

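```bash
python3 -m pendant '{"xyz":[[0,0,-0.004],[0,0,-0.004],[0,0,-0.003],[0,0,-0.003]],"turn":[0,0,0,0]}';  python3 - <<'E'
from h import *
rem((.6634,-.0182,.1514),-89.2)
E
```

```text
time_s: 33.25
tool_pos: [0.6641, -0.0187, 0.1519]
tool_rot: [46.7, 86.9, -132.7]
force: [-6.4, -1.5, 14.9]
grip_width: 0.0115
t 33.25 tcp [ 0.6641 -0.0187  0.1519] jaw -89.3 down [-0.037 -0.04  -0.999] F [-6.4 -1.5 14.9] w 0.0115
to go [-0.0007  0.0005 -0.0005]
turn 0.1 deg 0.002 rad
```

```bash
python3 -m pendant '{"xyz":[[0,0,0],[0,0,0],[0,0,0],[0,0,0.02],[0,0,0.03],[0,0,0.03],[-0.04,0.01,0.02],[-0.04,0.02,0],[-0.04,0.02,0],[-0.03,0.02,0]],"turn":[0,0,0,0,0,0,0.14,0.14,0.14,0.14]}' 0.45 40
python3 - <<'E'
from h import *
o=rem(f2w(-.17,-.09,.25),-80);print(o['qpos'].round(1))
E
```

```text
time_s: 34.5
tool_pos: [0.5144, 0.0527, 0.2623]
tool_rot: [54.1, 87.1, -92.3]
force: [0.6, -0.1, 1.1]
grip_width: 0.039
t 34.5 tcp [0.5144 0.0527 0.2623] jaw -56.4 down [-0.002 -0.051 -0.999] F [ 0.6 -0.1  1.1] w 0.039
to go [-0.0161  0.0859 -0.0123]
turn -23.6 deg -0.412 rad
[ 46.3   6.1 -60.3  96.4   8.2  81.5 -71.6]
```

Move to the lever hover pose (as the first time), then look at the plates.

```bash
python3 -m pendant '{"xyz":[[-0.01,0.025,0],[-0.01,0.025,0],[-0.005,0.025,0],[0,0.01,0],[0,0,0]],"turn":[-0.1,-0.12,-0.12,-0.08,0]}' 0.5 20
python3 - <<'E'
from h import *
o=rem((.490,.1390,.1245),-80)
for n in('top','side'):
    save(n,n+'13.png'); print(n,[(w(n,d['at']).round(3).tolist(),round(d['score'],2)) for d in pinpoint(n,'plate')][:6])
a=cv2.imread('pics/side13.png')[110:240,300:410]; b=cv2.imread('pics/top13.png')[90:190,200:380]
cv2.imwrite('pics/d13.png',cv2.resize(a,None,fx=5,fy=4.6,interpolation=cv2.INTER_CUBIC))
cv2.imwrite('pics/e13.png',cv2.resize(b,None,fx=4.4,fy=4.4,interpolation=cv2.INTER_CUBIC))
E
```

```text
time_s: 35.12
tool_pos: [0.4869, 0.1444, 0.2694]
tool_rot: [65.3, 86.8, -105.5]
force: [0.4, -0.7, 0.8]
grip_width: 0.0436
t 35.125 tcp [0.4869 0.1444 0.2694] jaw -80.7 down [-0.015 -0.053 -0.998] F [ 0.4 -0.7  0.8] w 0.0436
to go [ 0.0031 -0.0054 -0.1449]
turn 0.7 deg 0.013 rad
top [([0.666, 0.057, 0.134], 0.96), ([0.312, -0.345, 0.007], 0.9), ([0.183, -0.285, -0.0], 0.62), ([0.672, -0.022, 0.131], 0.59)]
side [([0.667, -0.018, 0.131], 0.92), ([0.313, -0.349, 0.002], 0.9), ([0.666, 0.054, 0.128], 0.89), ([0.182, -0.285, -0.002], 0.68)]
```

View pics/d13.png

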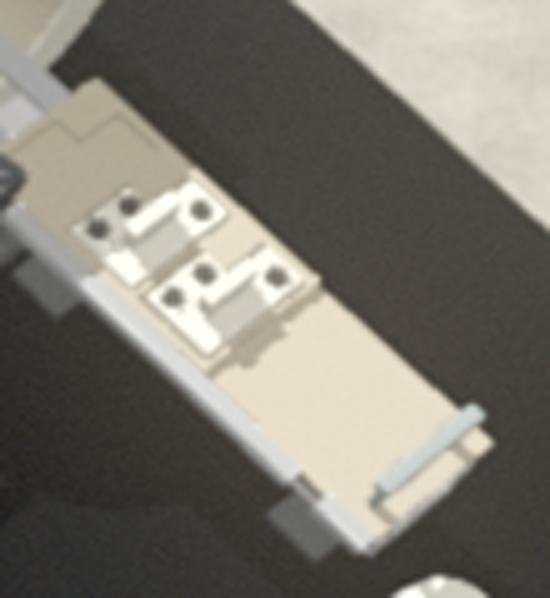

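View pics/e13.png

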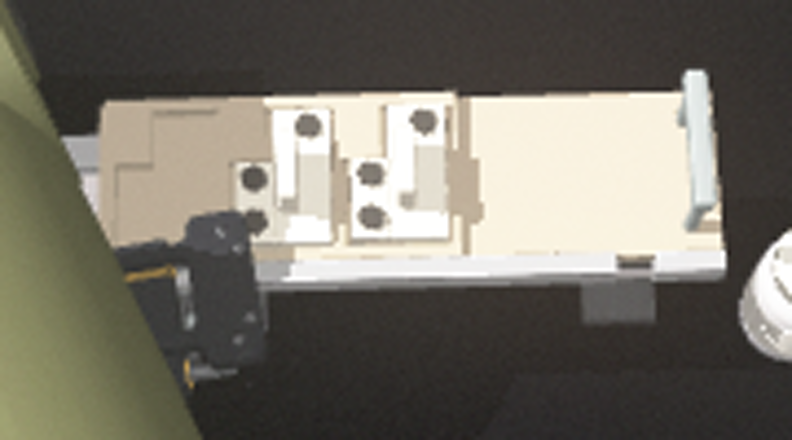

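```bash
python3 -m pendant '{"xyz":[[0.001,-0.003,-0.04],[0.001,-0.002,-0.04],[0.001,0,-0.04],[0,0,-0.015],[0,0,-0.005],[0,0,0]],"turn":[0.01,0,0,0,0,0]}'
python3 - <<'E'
from h import *
o=rem((.490,.1380,.1245),-80)
E
```

```text
time_s: 36.08
tool_pos: [0.4929, 0.1331, 0.1273]
tool_rot: [69.3, 86.8, -101.3]
force: [-0.0, -0.4, 0.3]
grip_width: 0.0436
t 36.075 tcp [0.4929 0.1331 0.1273] jaw -80.6 down [-0.011 -0.055 -0.998] F [-0.  -0.4  0.3] w 0.0436
to go [-0.0029  0.0049 -0.0028]
turn 0.6 deg 0.01 rad
```

```bash
python3 -m pendant '{"xyz":[[-0.003,0.004,-0.003],[0,0,0]],"turn":[0,0]}'; python3 -m pendant '{"xyz":[[0,0,0],[0,0,0],[0,0,0],[0,0,0]],"turn":[0,0,0,0]}' 0 20
python3 - <<'E'
from h import *
o=rem((.490,.1380,.1245),-80)
E
```

```text
time_s: 36.33
tool_pos: [0.4912, 0.138, 0.1263]
tool_rot: [73.0, 86.8, -97.6]
force: [1.0, 0.3, 0.3]
grip_width: 0.0433
time_s: 36.83
tool_pos: [0.4919, 0.1379, 0.1273]
tool_rot: [75.1, 86.8, -95.5]
force: [0.9, -1.1, -0.8]
grip_width: 0.0162
t 36.825 tcp [0.4919 0.1379 0.1273] jaw -80.6 down [-0.005 -0.055 -0.998] F [ 0.9 -1.1 -0.8] w 0.0162
to go [-0.0019  0.0001 -0.0028]
turn 0.6 deg 0.011 rad
```

```bash
python3 -m pendant '{"xyz":[[0.0015,0,0.006],[0.0015,0,0.006],[0.0025,0,0.006],[0.0025,0,0.006],[0.003,0,0.0055],[0.0035,0,0.0055],[0.004,0,0.005],[0.004,0,0.005],[0,0,0]],"turn":[0,0,0.02,0.03,0.04,0.04,0.04,0.04,0]}'
python3 - <<'E'
from h import *
o=rem()
g=o['tool_pos']; P=f2w(-.0925,-.09,.129); print(np.arctan2(g[2]+.0187-.129,P[0]-g[0]),np.hypot(g[2]+.0187-.129,P[0]-g[0]))
E
```

```text
time_s: 37.95
tool_pos: [0.5124, 0.137, 0.1737]
tool_rot: [67.2, 86.7, -90.7]
force: [-0.1, -0.0, -1.3]
grip_width: 0.0173
t 37.95 tcp [0.5124 0.137  0.1737] jaw -67.9 down [-0.001 -0.057 -0.998] F [-0.1 -0.  -1.3] w 0.0173
0.7858306932563229 0.08958942124289782
```

```bash
python3 -m pendant '{"xyz":[[0.005,0,0.0042],[0.005,0,0.0042],[0.0055,0,0.0034],[0.0055,0,0.0034],[0.006,0,0.0025],[0.006,0,0.0022],[0.0063,0.001,0.0015],[0.0063,0.001,0.0015],[0.006,0.003,0.001],[0.004,0.002,0]],"turn":[0.055,0.055,0.055,0.055,0.055,0.055,0.055,0.055,0,0]}'
python3 - <<'E'
from h import *
o=rem()
g=o['tool_pos']; P=f2w(-.0925,-.09,.129); print(np.arctan2(g[2]+.0187-.129,P[0]-g[0]),np.hypot(g[2]+.0187-.129,P[0]-g[0]))
E
```

```text
time_s: 39.2
tool_pos: [0.5536, 0.1329, 0.1978]
tool_rot: [35.6, 85.1, -96.6]
force: [-15.5, -6.4, 9.2]
grip_width: 0.0157
t 39.2 tcp [0.5536 0.1329 0.1978] jaw -42.1 down [-0.01  -0.085 -0.996] F [-15.5  -6.4   9.2] w 0.0157
1.3220339716617302 0.09023518367341105
```

```bash
python3 -m pendant '{"xyz":[[0,0,0],[0,0,0],[0,0,0.03],[0,0,0.04],[-0.01,-0.03,0.03],[0,-0.04,0],[0,-0.04,0],[0.02,-0.04,0],[0.02,-0.03,0],[0.02,-0.03,0]],"turn":[0,0,0,0,0,-0.14,-0.14,-0.14,-0.14,-0.14]}' 0.4
python3 - <<'E'
from h import *
o=rem((.6735,-.196,.158),-89.2); print(o['qpos'].round(1))
for n in('top','side'):
    save(n,n+'14.png')
    for k in ('lever_grip','carriage_handle'):print(n,k,[(w(n,d['at']).round(3).tolist(),round(d['score'],2)) for d in pinpoint(n,k)][:3])
a=cv2.imread('pics/side14.png')[90:240,240:410]
cv2.imwrite('pics/d14.png',cv2.resize(a,None,fx=4,fy=4,interpolation=cv2.INTER_CUBIC))
E
```

```text
time_s: 40.45
tool_pos: [0.609, -0.0773, 0.3075]
tool_rot: [50.3, 85.5, -122.9]
force: [0.1, 0.7, 0.9]
grip_width: 0.0349
t 40.45 tcp [ 0.609  -0.0773  0.3075] jaw -83.1 down [-0.043 -0.066 -0.997] F [0.1 0.7 0.9] w 0.0349
to go [ 0.0645 -0.1187 -0.1495]
turn -6.1 deg -0.106 rad
[ 43.   22.  -54.8  77.5  21.2  92.5 -93.1]
top lever_grip [([0.562, 0.136, 0.204], 0.51)]
top carriage_handle [([0.673, 0.233, 0.002], 0.4)]
side lever_grip [([0.555, 0.139, 0.203], 0.63), ([0.667, -0.015, 0.129], 0.29)]
side carriage_handle [([0.668, -0.197, 0.175], 0.88)]
```

View pics/d14.png

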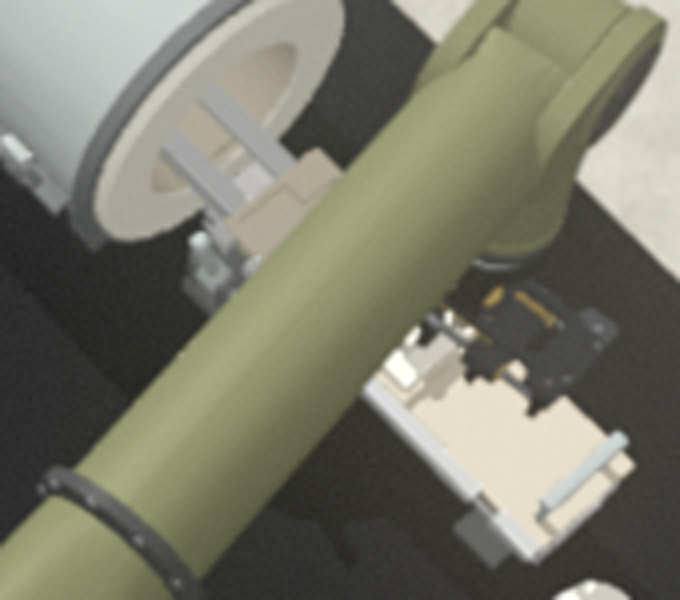

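```bash
python3 -m pendant '{"xyz":[[0.015,-0.03,0],[0.015,-0.03,-0.02],[0.015,-0.03,-0.02],[0.015,-0.025,-0.01],[0.003,-0.003,0],[0,0,0]],"turn":[-0.06,-0.046,0,0,0,0]}' 0.5 30
python3 - <<'E'
from h import *
o=rem((.672,-.197,.158),-89.2); print(o['qpos'].round(1))
E
```

```text
time_s: 41.5
tool_pos: [0.6725, -0.1847, 0.2613]
tool_rot: [54.1, 85.8, -123.9]
force: [-0.6, 0.2, 0.7]
grip_width: 0.0435
t 41.5 tcp [ 0.6725 -0.1847  0.2613] jaw -88.0 down [-0.041 -0.061 -0.997] F [-0.6  0.2  0.7] w 0.0435
to go [-0.0005 -0.0123 -0.1033]
turn -1.2 deg -0.021 rad
[ 42.1  32.3 -49.4  69.   27.4  91.3 -91.1]
```

```bash
python3 -m pendant '{"xyz":[[0,-0.011,0],[0,-0.004,-0.03],[0,0,-0.035],[0,0,-0.02],[0,0,-0.006],[0,0,0]],"turn":[-0.02,0,0,0,0,0]}'
python3 - <<'E'
from h import *
o=rem((.672,-.198,.158),-89.2)
E
```

```text
time_s: 42.25
tool_pos: [0.6736, -0.1968, 0.1751]
tool_rot: [61.4, 85.9, -117.7]
force: [-0.5, -0.9, -0.1]
grip_width: 0.0437
t 42.25 tcp [ 0.6736 -0.1968  0.1751] jaw -89.0 down [-0.034 -0.064 -0.997] F [-0.5 -0.9 -0.1] w 0.0437
to go [-0.0016 -0.0012 -0.0171]
turn -0.2 deg -0.003 rad
```

```bash
python3 -m pendant '{"xyz":[[0,-0.001,-0.01],[0,0,-0.006],[0,0,0]],"turn":[0,0,0]}';python3 -m pendant '{"xyz":[[0,0,0],[0,0,0],[0,0,0],[0,0,0]],"turn":[0,0,0,0]}' 0 30
python3 - <<'E'
from h import *
o=rem((.670,.1045,.158),-89.2)
E
```

```text
time_s: 42.62
tool_pos: [0.6749, -0.1978, 0.1604]
tool_rot: [64.1, 85.9, -115.0]
force: [-0.7, -0.6, -0.7]
grip_width: 0.0436
time_s: 43.12
tool_pos: [0.6753, -0.1973, 0.1612]
tool_rot: [64.7, 86.0, -114.4]
force: [-0.2, 1.8, -0.1]
grip_width: 0.0135
t 43.125 tcp [ 0.6753 -0.1973  0.1612] jaw -89.0 down [-0.029 -0.064 -0.998] F [-0.2  1.8 -0.1] w 0.0135
to go [-0.0053  0.3018 -0.0032]
turn -0.2 deg -0.003 rad
```

```bash
python3 -m pendant '{"xyz":[[-0.0001,0.012,0],[-0.0002,0.02,0],[-0.0003,0.022,0],[-0.0003,0.022,0],[-0.0003,0.022,0],[-0.0003,0.022,0],[-0.0003,0.022,0],[-0.0003,0.022,0],[0,0.01,0],[0,0,0]],"turn":[0,0,0,0,0,0,0,0,0,0]}'
python3 - <<'E'
from h import *
o=rem((.671,.1045,.1595),-89.2)
E
```

```text
time_s: 44.38
tool_pos: [0.673, -0.0706, 0.1611]
tool_rot: [78.0, 82.7, -103.5]
force: [0.1, 1.6, 0.5]
grip_width: 0.0145
t 44.375 tcp [ 0.673  -0.0706  0.1611] jaw -91.3 down [-0.03  -0.124 -0.992] F [0.1 1.6 0.5] w 0.0145
to go [-0.002   0.1751 -0.0016]
turn 2.1 deg 0.037 rad
```

```bash
python3 -m pendant '{"xyz":[[0,0,0],[0,0,0],[0,0,0.03],[0,0,0.04],[0,0,0.03],[0,0,0],[0,0,0],[0,0,0],[0,0,0],[0,0,0]],"turn":[0,0,0,0,0,0.16,0.16,0.16,0.16,0.16]}' 0.5; python3 -m pendant '{"xyz":[[0,0,0],[0,0,0],[0,0,0],[0,0,0],[0,0,0],[0,0,0],[0,0,0],[0,0,0],[0,0,0],[0,0,0]],"turn":[0.16,0.16,0.16,0.16,0.16,0.16,0.16,0.16,0.16,0.16]}'
python3 - <<'E'
from h import *
o=rem((.6735,-.0706,.1595),-89.2);print(o['qpos'].round(1))
E
```

```text
time_s: 45.62
tool_pos: [0.6729, -0.0677, 0.265]
tool_rot: [78.5, 82.7, -55.6]
force: [0.2, -0.4, 0.4]
grip_width: 0.0436
time_s: 46.88
tool_pos: [0.6722, -0.0667, 0.2668]
tool_rot: [78.3, 82.5, 39.0]
force: [-0.4, -0.0, -0.9]
grip_width: 0.0439
t 46.875 tcp [ 0.6722 -0.0667  0.2668] jaw 50.8 down [ 0.101  0.082 -0.991] F [-0.4 -0.  -0.9] w 0.0439
to go [ 0.0013 -0.0039 -0.1073]
turn 40.0 deg 0.697 rad
[ 56.   36.2 -76.9  79.   32.3  84.3  33.9]
```

```bash
python3 -m pendant '{"xyz":[[0,-0.02,0],[0,-0.02,0],[0,-0.01,0],[0,0,0],[0,0,0],[0,0,0],[0,0,0]],"turn":[-0.14,-0.14,-0.14,-0.14,-0.14,-0.14,0]}' 0
python3 - <<'E'
from h import *
o=rem((.6735,-.11,.162),0);print(o['qpos'].round(1))
for n in('side','top'):
    save(n,n+'15.png')
    for k in ('carriage_handle',):print(n,k,[(w(n,d['at']).round(3).tolist(),round(d['score'],2)) for d in pinpoint(n,k)][:3])
a=cv2.imread('pics/side15.png')[90:240,240:410]
cv2.imwrite('pics/d15.png',cv2.resize(a,None,fx=4,fy=4,interpolation=cv2.INTER_CUBIC))
E
```

```text
time_s: 47.75
tool_pos: [0.6721, -0.1189, 0.2671]
tool_rot: [79.0, 82.4, -9.9]
force: [0.9, 0.8, -0.1]
grip_width: 0.0004
t 47.75 tcp [ 0.6721 -0.1189  0.2671] jaw 1.2 down [ 0.13  -0.023 -0.991] F [ 0.9  0.8 -0.1] w 0.0004
to go [ 0.0014  0.0089 -0.1051]
turn -1.2 deg -0.021 rad
[ 54.3  28.6 -66.   80.4  28.6  80.3  -9.3]
side carriage_handle []
top carriage_handle [([0.672, -0.067, 0.179], 0.87)]
```

View pics/d15.png

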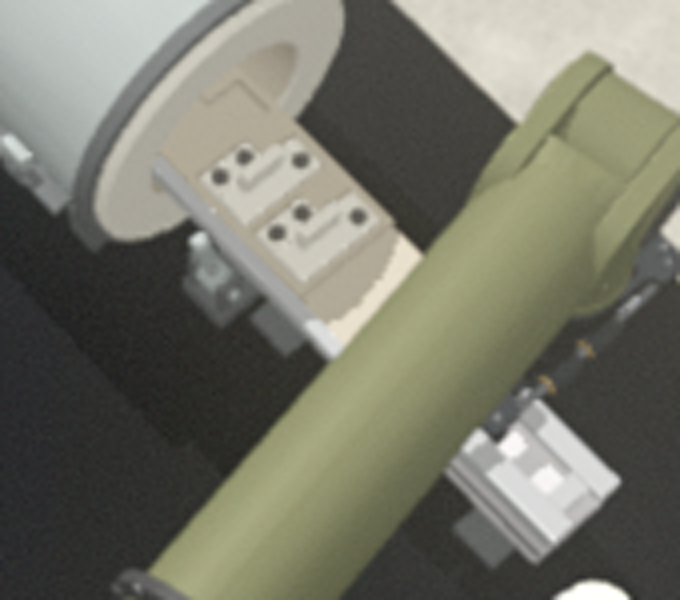

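```bash
python3 -m pendant '{"xyz":[[0,0.004,-0.03],[0,0,-0.035],[0,0,-0.025],[0,0,-0.01],[0,0,0]],"turn":[0,0,0,0,0]}'
python3 - <<'E'
from h import *
o=rem((.6725,.089,.163),0);
E
```

```text
time_s: 48.58
tool_pos: [0.6727, -0.1171, 0.1644]
tool_rot: [80.2, 82.4, -8.6]
force: [0.6, -0.2, 0.5]
grip_width: 0.0003
t 48.575 tcp [ 0.6727 -0.1171  0.1644] jaw 1.3 down [ 0.132 -0.02  -0.991] F [ 0.6 -0.2  0.5] w 0.0003
to go [-2.000e-04  2.061e-01 -1.400e-03]
turn -1.3 deg -0.023 rad
```

```bash
python3 -m pendant '{"xyz":[[0,0.015,0],[0,0.015,0],[0,0.02,0],[0,0.022,0],[0,0.022,0],[0,0.022,0],[0,0.022,0],[0,0.022,0],[0,0.022,0],[0,0.01,0]],"turn":[0,0,0,0,0,0,0,0,0,0]}'
python3 - <<'E'
from h import *
o=rem((.6705,.089,.163),0);
E
```

```text
time_s: 49.82
tool_pos: [0.6732, 0.0566, 0.1671]
tool_rot: [62.8, 81.5, -26.9]
force: [-0.7, -7.1, -1.7]
grip_width: 0.0003
t 49.825 tcp [0.6732 0.0566 0.1671] jaw 0.5 down [ 0.131 -0.067 -0.989] F [-0.7 -7.1 -1.7] w 0.0003
to go [-0.0027  0.0324 -0.0041]
turn -0.5 deg -0.009 rad
```

```bash
python3 -m pendant '{"xyz":[[0,0.01,-0.004],[0,0.01,-0.003],[0,0.01,-0.001],[0,0.006,0],[0,0.006,0],[0,0.005,0]],"turn":[0,0,0,0,0,0]}'
python3 - <<'E'
from h import *
o=rem((.6705,.089,.163),0);
E
```

```text
time_s: 50.58
tool_pos: [0.6744, 0.0624, 0.1668]
tool_rot: [43.4, 79.4, -48.1]
force: [-0.0, -8.3, -0.7]
grip_width: 0.0004
t 50.575 tcp [0.6744 0.0624 0.1668] jaw -1.0 down [ 0.123 -0.137 -0.983] F [-0.  -8.3 -0.7] w 0.0004
to go [-0.0039  0.0266 -0.0038]
turn 1.0 deg 0.018 rad
```

Run:
```python
from h import *
for n in('side','top'):
    save(n,n+'16.png')
    for k in ('carriage_handle','plate'):print(n,k,[(w(n,d['at']).round(3).tolist(),round(d['score'],2)) for d in pinpoint(n,k)][:4])
print(readout.get_obs()['qpos'].round(1))
a=cv2.imread('pics/side16.png')[70:220,240:410];b=cv2.imread('pics/top16.png')[60:190,180:380]
cv2.imwrite('pics/d16.png',cv2.resize(a,None,fx=4,fy=4,interpolation=cv2.INTER_CUBIC))
cv2.imwrite('pics/e16.png',cv2.resize(b,None,fx=4,fy=4,interpolation=cv2.INTER_CUBIC))
```

```text
side carriage_handle [([0.67, 0.083, 0.175], 0.58), ([0.633, -0.418, -0.003], 0.53)]
side plate [([0.317, -0.349, -0.0], 0.89), ([0.183, -0.284, -0.0], 0.78), ([0.665, 0.262, 0.131], 0.42)]
top carriage_handle []
top plate [([0.669, 0.255, 0.132], 0.48), ([0.564, 0.139, 0.206], 0.44), ([0.313, -0.349, 0.004], 0.4)]
[ 31.1  31.  -59.8  87.9  38.   75.1 -35.5]
```

View pics/d16.png

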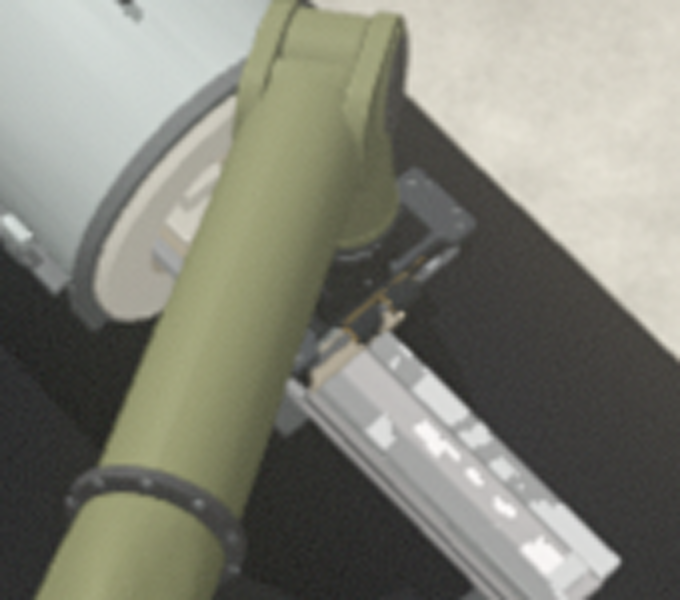

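View pics/e16.png

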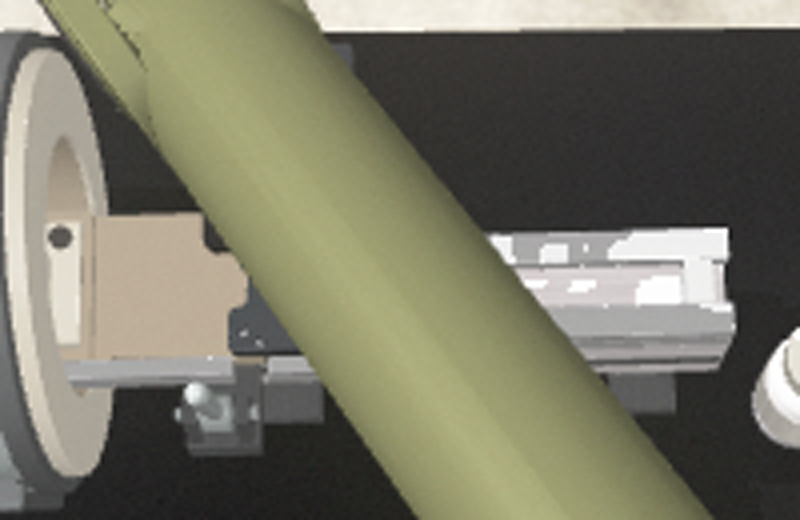

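```bash
python3 -m pendant '{"xyz":[[0,0.025,0],[0,0.025,0]],"turn":[0,0]}'
python3 - <<'E'
from h import *
o=rem((.6705,.089,.163),0);
E
```

```text
time_s: 51.12
tool_pos: [0.6738, 0.087, 0.167]
tool_rot: [34.7, 77.9, -57.9]
force: [-7.4, -37.7, 7.9]
grip_width: 0.0004
t 51.125 tcp [0.6738 0.087  0.167 ] jaw -2.1 down [ 0.112 -0.178 -0.978] F [ -7.4 -37.7   7.9] w 0.0004
to go [-0.0033  0.002  -0.004 ]
turn 2.1 deg 0.036 rad
```

```bash
python3 -m pendant '{"xyz":[[0,-0.008,0],[0,-0.005,0],[0,0,0.03],[0,0,0.04],[0,0,0.03],[-0.02,0.01,0.01],[-0.02,0.015,0],[-0.02,0.015,0],[-0.015,0.01,0],[0,0,0]],"turn":[0,0,0,0,0,0,0,0,0,0]}'
python3 - <<'E'
from h import *
o=rem((.597,.1375,.19),0); print(o['qpos'].round(1))
for n in('side','top'):
    save(n,n+'17.png')
    for k in ('carriage_handle','lever_grip'):print(n,k,[(w(n,d['at']).round(3).tolist(),round(d['score'],2)) for d in pinpoint(n,k)][:4])
a=cv2.imread('pics/side17.png')[70:220,240:410]
cv2.imwrite('pics/d17.png',cv2.resize(a,None,fx=4,fy=4,interpolation=cv2.INTER_CUBIC))
E
```

```text
time_s: 52.38
tool_pos: [0.5926, 0.1396, 0.2816]
tool_rot: [37.8, 78.4, -54.0]
force: [-0.0, -0.5, -0.3]
grip_width: 0.0006
t 52.375 tcp [0.5926 0.1396 0.2816] jaw -1.3 down [ 0.118 -0.163 -0.979] F [-0.  -0.5 -0.3] w 0.0006
to go [ 0.0044 -0.0021 -0.0916]
turn 1.3 deg 0.023 rad
[ 29.8  19.8 -65.6  86.7  29.7  85.2 -38.9]
side carriage_handle [([0.671, 0.108, 0.176], 0.66)]
side lever_grip [([0.557, 0.139, 0.202], 0.64)]
top carriage_handle [([0.672, 0.107, 0.177], 0.69)]
top lever_grip []
```

View pics/d17.png

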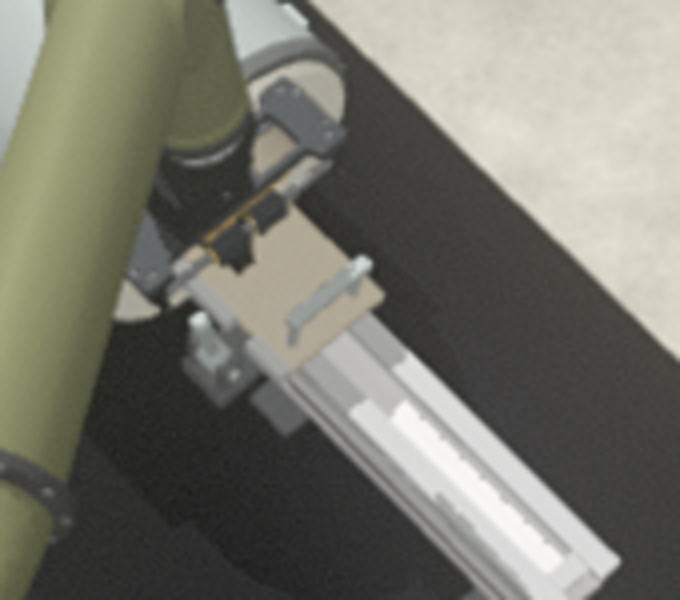

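```bash
python3 -m pendant '{"xyz":[[0.004,-0.002,-0.025],[0.003,0,-0.03],[0,0,-0.02],[0,0,-0.01],[0,0,0]],"turn":[0,0,0,0,0]}'
python3 - <<'E'
from h import *
o=rem((.597,.1375,.19),0)
E
```

```text
time_s: 53.3
tool_pos: [0.6041, 0.1332, 0.1938]
tool_rot: [38.4, 78.5, -54.0]
force: [0.4, -0.7, -0.3]
grip_width: 0.0004
t 53.3 tcp [0.6041 0.1332 0.1938] jaw -1.8 down [ 0.117 -0.161 -0.98 ] F [ 0.4 -0.7 -0.3] w 0.0004
to go [-0.0071  0.0043 -0.0038]
turn 1.8 deg 0.032 rad
```

```bash
python3 -m pendant '{"xyz":[[-0.006,0.004,-0.003],[-0.012,0,0],[-0.012,0,0],[-0.012,0,0],[-0.012,0,0],[-0.012,0,-0.002],[-0.012,0,-0.004],[-0.012,0,-0.006],[-0.012,0,-0.008],[-0.01,0,-0.008]],"turn":[0,0,0,0,0,0,0,0,0,0]}'
python3 - <<'E'
from h import *
o=rem((.492,.1375,.148),0)
E
```

```text
time_s: 54.55
tool_pos: [0.4865, 0.1388, 0.1645]
tool_rot: [40.2, 78.2, -52.2]
force: [1.1, -0.3, 1.3]
grip_width: 0.0006
t 54.55 tcp [0.4865 0.1388 0.1645] jaw -1.8 down [ 0.125 -0.161 -0.979] F [ 1.1 -0.3  1.3] w 0.0006
to go [ 0.0055 -0.0013 -0.0165]
turn 1.8 deg 0.032 rad
```

```bash
python3 -m pendant '{"xyz":[[0.003,0,-0.006],[0.002,0,-0.006],[0,0,-0.005],[0,0,-0.004],[0,0,-0.003]],"turn":[0,0,0,0,0]}'
python3 - <<'E'
from h import *
o=rem((.492,.1375,.148),0)
E
```

```text
time_s: 55.18
tool_pos: [0.4901, 0.1385, 0.1499]
tool_rot: [36.2, 77.7, -56.3]
force: [-14.0, -3.0, 28.5]
grip_width: -0.0
t 55.175 tcp [0.4901 0.1385 0.1499] jaw -1.9 down [ 0.118 -0.177 -0.977] F [-14.   -3.   28.5] w -0.0
to go [ 0.0019 -0.001  -0.0019]
turn 1.9 deg 0.032 rad
```

Lever down against its stop (28 N). Withdraw and check.

```bash
python3 -m pendant '{"xyz":[[0,0,0.02],[0,0,0.04],[0,-0.01,0.04],[0,-0.04,0.02],[0,-0.05,0],[0,-0.05,0],[0,-0.05,0],[0,-0.05,0],[0,-0.05,0],[0,0,0]],"turn":[0,0,0,0,0,0,0,0,0,0]}'
python3 - <<'E'
from h import *
o=rem()
for n in('side','top'):
    save(n,n+'18.png')
    for k in ('carriage_handle','lever_grip','crucible','jar','spanner'):print(n,k,[(w(n,d['at']).round(3).tolist(),round(d['score'],2)) for d in pinpoint(n,k)][:3])
a=cv2.imread('pics/side18.png')[70:220,240:410]
cv2.imwrite('pics/d18.png',cv2.resize(a,None,fx=4,fy=4,interpolation=cv2.INTER_CUBIC))
E
```

```text
time_s: 56.42
tool_pos: [0.4928, -0.1727, 0.2724]
tool_rot: [37.7, 78.0, -54.7]
force: [0.5, 1.4, -0.9]
grip_width: 0.0004
t 56.425 tcp [ 0.4928 -0.1727  0.2724] jaw -1.7 down [ 0.121 -0.17  -0.978] F [ 0.5  1.4 -0.9] w 0.0004
side carriage_handle [([0.667, 0.104, 0.173], 0.87)]
side lever_grip [([0.497, 0.139, 0.142], 0.66)]
side crucible [([0.515, -0.405, 0.003], 0.77)]
side jar [([0.625, -0.292, -0.001], 0.68)]
side spanner [([0.633, -0.418, -0.001], 0.63)]
top carriage_handle [([0.672, 0.11, 0.176], 0.87)]
top lever_grip [([0.5, 0.136, 0.147], 0.58)]
top crucible [([0.512, -0.406, -0.001], 0.68)]
top jar [([0.627, -0.287, 0.002], 0.44)]
top spanner [([0.639, -0.418, 0.001], 0.56)]
```

View pics/d18.png

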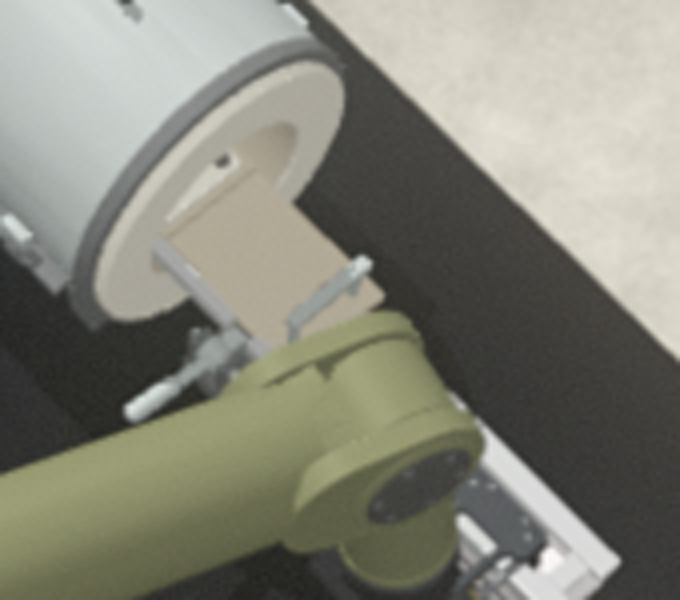

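View pics/top18.png

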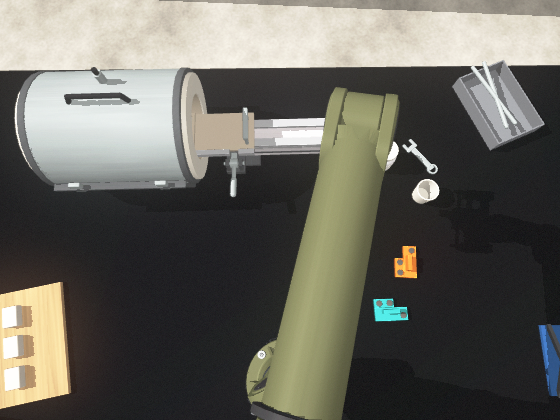

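Run:
```python
import numpy as np,cv2
a=cv2.imread('pics/top0.png').astype(int)[100:200,180:300];b=cv2.imread('pics/top18.png').astype(int)[100:200,180:300]
d=abs(a-b).max(2)>60; print(d.sum(), np.argwhere(d)[:10].tolist())
from h import sign_off
print(sign_off())
```

```text
42 [[7, 63], [7, 64], [7, 65], [7, 66], [8, 63], [8, 67], [9, 67], [10, 67], [12, 62], [12, 69]]
the job is handed in; nothing more can be done
None
```

The furnace is loaded and the job is handed in. I freed the lever, drew the carriage out to its outer stop and locked it there. Then I set both white plates into the middle and handle-side pockets, freed the carriage, pushed it home and locked it with the lever down. There was no third white plate in view. It took about 56 s of the 210 s.

**What the last checks showed**
- **Plates:** each one made contact within 0.5 mm of the expected seated height. Before the carriage went in, both looked flat, with the missing corner on the correct side. Once home they are mostly hidden inside the bore, so I could not check them fully there.
- **Carriage:** its handle is back at the starting position. The two cameras put it at y 0.104 and 0.110 m, where about 0.106 is expected. A comparison of the top view with the start picture showed only 42 changed pixels around the carriage, the first of them at the handle.
- **Lever:** the network's position and the pictures show it down. It stopped against 28 N.
- **Crucible, jar and spanner:** all within a few millimetres of where they started. The orange and turquoise look-alikes were not touched.

**What did not go smoothly**
- **First push home:** partway through, the tool tilted too far while gripping the handle bar. I let go and finished by pushing the bar with closed fingers. The push against the inner stop reached about 38 N at the wrist.
- **Tool tilt:** about 12° of tilt remained at the end. The gripper was clear of everything at hand-in.

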